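Pack the reagent carton and lock the transport box

TASK

Lay the reagent carton flat in the empty well of the grey transport box, then set the blue cover fully home on the box. Push the cover's red quarter-turn handle in, feeling for the slot beneath it, and turn it ninety degrees clockwise until the stud clicks up into its catch and holds the cover when you let go; leave the bottle, the cup and the timer where they stand.

Things in the scene. Friction and masses are not known exactly. Their poses are not given: they have to be found in the camera images.
- carton_mid (a point): Centre of the loose teal and white reagent carton, 34 x 62 x 18 mm (its own x, y, z), about 30 g, lying flat on the worktop. Grasp it across the 34 mm (its x).
- carrier: Grey open transport box, fixed; origin under its centre, on the worktop. 216 mm along its x, 94 along y, 38 high; walls and floor 4 mm; mouth 208 x 86 mm. Two cross walls, 25 mm high, 28 mm either side of the middle, part off a middle bay and two wells; the far well (+x) already holds a petri dish.
- well (a point): Floor centre of the empty well, at the -x end of the box, 4 mm above the worktop, axes as the box's. The well is 74 mm along x and 86 mm along y.
- rim (a point): Centre of the box's mouth at rim height, 38 mm above the worktop, axes as the box's. Below it, in the middle bay, stands the stud's steel receptacle, its face 10 mm below the rim, with a slot 31 x 13 mm. The slot lies within 0.45 rad either way of the box's x axis; the angle is not given: find it by feel, or look before the cover goes on.
- cover_mid (a point): Centre of the flange's underside of the loose blue cover (0.3 kg). The flange, 216 x 94 x 6 mm (x, y, z), comes to rest on the box's rim, so this point meets rim; a skirt under it, 12 mm deep, 204 x 82 mm, tapering to 198 x 76 at its foot, enters the mouth. Fits either way round. On the worktop it lies on its skirt, this point 12 mm up.
- handle (a point): Grip point on the red wing handle of the stud in the cover's centre, 46 mm above cover_mid while the stud is out. Handle 64 mm along this x, 14 mm thick along y, from 18 mm below to 8 mm above this point; the cover's top is 40 mm below it, 23.5 with the stud fully in. The cover can be lifted by it. The stud's cross bar (26 x 6 x 5 mm) under the cover is parallel to it.
- stud_push (a joint): How far the stud is pushed in, m: 0 out, 0.0165 fully in; spring 6 N at first, 12 N at the end. Cover home, the bar meets the receptacle at 0.002 and passes only along the slot (within about 0.1 rad); from 0.013 it turns, clockwise only, to a solid stop at a quarter turn; let go there it springs up to about 0.010: locked. Let go part-way it stays near 0.013 for a regrasp.
- stud_turn (a joint): Angle of the stud in the cover, rad, growing clockwise seen from above; 0 with the handle along the cover's x. Friction about 0.06 N m: it stays where it is left. Half a turn makes no difference.
- bottle_mid (a point): Centre of a bystander: white dropper bottle with a yellow cap, 31 mm wide and 74 mm tall.
- cup_mid (a point): Centre of a bystander: lidded sample cup, 56 mm wide and 58 mm tall.
- timer1_mid (a point): Centre of a bystander: white kitchen-type timer, 62 x 62 x 17 mm, lying flat.
There are look-alikes about, which are no part of the job. Leave any yellow look-alike of the part that bears carton_mid alone.

How it is judged:
By the outcome, as a careful person would: the job done as asked, in the order asked, and still so for the second after the job is handed in, with the robot touching nothing.
It also fails if it takes over 72 s, if anything falls off the work surface, if the arm or the gripper's body presses on something with over 40 N, if the wrist force passes 120 N, or if a joint passes its speed limit or range.

ROBOT

A 7-joint arm with a two-finger parallel gripper is mounted at the origin on a cart in front of the work surface, level with it; the furniture and walls round the work are solid. World frame = base frame: x ahead of the robot, y to its left, z up, the work surface at z = 0. Lengths are in m, angles in degrees, forces in N, time in s.
With the tool pointing down it reaches from about 0.425 to 0.875 m from the base axis. Payload 4.7 kg.
Tool frame: the origin (TCP) lies at the very end of the fingers, on their centre line; the grasp point (between the pads) lies 19 mm behind it; z points along the fingers, y is the direction in which the jaws open and shut (so a half turn about z gives the same grasp; the last joint's range is limited). The gripper opens to 87 mm and grips with 3 to 60 N. Pads are 19 mm wide; open, the fingers measure 117 mm over their backs; the gripper's body (75 mm by 190 mm) begins 51 mm behind the grasp point.
Start: joints at [69.62, 18.392, -4.016, 83.108, 1.295, 78.541, -3.26], TCP at [0.235, -0.606, 0.223] pointing down, gripper open.
Joint ranges: [-163.93, 163.93], [-17.29, 119.83], [-79.2, 71.16], [3.27, 140.29], [-89.18, 269.18], [5.43, 117.66], [-154.24, 154.24]. Speed limits (degrees/s): [147.25, 147.25, 180, 180, 180, 180, 180].

INTERFACE

Orientations are given as [roll, pitch, yaw] about the fixed x, y, z axes, in that order (R = Rz(yaw) Ry(pitch) Rx(roll)).
In Python, from cell import env gives the robot as it stands.
- The arm moves only by the tool servo_tool, never from a script. Its argument "increments" is a list that holds one entry, the list of rows, each a list of 7 numbers: the shift along the tool's x, y, z in m, then the turn, a rotation vector about the tool's x, y, z in degrees, then the opening, from -1 (shut) to 1 (fully open). In form: [[[dx, dy, dz, rx, ry, rz, fingers], ...]]. A call has 1 to 20 rows; each row is the pose to reach, as a shift and turn from the pose commanded when the call began, along the tool's axes at that moment; what a row does not reach only later rows make up. A row lasts 1/10 s, in which the tool goes at most 50 mm and 8.59 degrees, less where a joint would pass 70% of its speed; a pose out of reach is approached as far as the arm can. A call with a gripper value outside its range is refused whole. The fingers move at their own pace and stop on an object; "squeeze" is the grip in N (left out, the last holds). Time passes only in rows, so rows that repeat a pose let the fingers close. It gives the time, the measured TCP pose, the force and the opening at its end, in the units of the state.
- env.get_obs(): the state, without advancing time (a new reading comes with each control period).
- env.read_camera(name): name is "side" or "top"; returns a dict with "frame" (384x512x3 uint8, blue, green, red), "intrinsics" (3x3 intrinsics, pixels), "D" ([k1, k2, p1, p2, k3] as OpenCV has them; the pictures are not rectified), "rvec" (rotation vector, rad) and "tvec" (3), from world to camera coordinates, as OpenCV has them. Camera axes: x right, y down, z forward; pixel columns grow to the right and rows downward; lengths in m; the calibration is good to about 2 mm. A picture is of the moment at which its call begins. There is no depth.
- env.sign_off(): hands the job in, once; it reports no verdict.
The state is a dict: "time_s": time; "qpos": joint angles; "joint_velocities": joint speeds; "effort": joint torques, N m; "tool_pos": TCP position; "tool_rot": TCP orientation; "force": force on the tool from outside, world axes, zero at the start; "wrist_torque": the same for the moment, N m; "grip_width": finger opening in m.
Only numpy, scipy, OpenCV 4.12 (cv2) and the standard library are available. Lean on these libraries where they do the work, as an engineer would, in place of code of your own. Each camera call takes 0.05 s, during which the arm holds its last target.

## Working session

There is one attempt and no reset: what is moved stays moved. The work goes in short steps, Python scripts to look and compute and a tool call to move; the robot and the scene stay as the last step left them, time stands still between calls to the robot, and variables do not carry over. Pictures are saved under pics/ and viewed, and the job is handed in when it is done.

Besides the shell and the picture viewer there is one more tool, called by a JSON object that holds its "api" and its "payload". servo_tool: Moves the arm, as the interface text tells. Its arguments: {"type":"object","properties":{"increments":{"type":"array","items":{"type":"array","items":{"type":"array","items":{"type":"number"}}}},"squeeze":{"type":"number"}},"required":["increments"]}

```bash
ls; mkdir -p pics
python3 - <<'E'
from cell import env
import cv2
print(env.get_obs())
for n in("side","top"):
    c=env.read_camera(n); cv2.imwrite(f"pics/{n}0.png",c["frame"]); print(n,c["intrinsics"],c["D"],c["rvec"],c["tvec"])
E
```

```text
pics
{'time_s': 0.0, 'qpos': array([69.61822258, 18.440761  , -4.0155793 , 83.1745484 ,  1.29692659,
       78.54174065, -3.25957674]), 'joint_velocities': array([-0.01040149, -0.01741987,  0.0217082 , -0.08049833,  0.00383629,
        0.01567152, -0.03249131]), 'effort': array([-1.78070845e-04, -4.91276908e+01, -4.03370289e-01, -3.12523413e+01,
       -6.38523046e-02,  4.38375771e-02,  1.84514747e-04]), 'tool_pos': array([ 0.23468604, -0.60555547,  0.22144536]), 'tool_rot': array([-1.79888302e+02,  7.64340527e-03,  2.11923800e+01]), 'force': array([-0.45180545,  0.35237095, -0.0124559 ]), 'wrist_torque': array([ 0.02846873, -0.04120359,  0.04008832]), 'grip_width': 0.08674505069935644}
side [[472.06577021   0.         252.74525779]
 [  0.         472.06577021 202.08025335]
 [  0.           0.           1.        ]] [-0.06802892  0.          0.          0.          0.        ] [ 2.17567005 -0.03714972 -0.01049841] [-0.59982784  0.05188936  1.31332245]
top [[427.61029252   0.         257.31859143]
 [  0.         427.61029252 192.98471326]
 [  0.           0.           1.        ]] [-0.14894513  0.          0.          0.          0.        ] [ 2.17471666 -2.20030093  0.10867481] [-0.0252847   0.57248595  1.22958086]
```

View pics/side0.png

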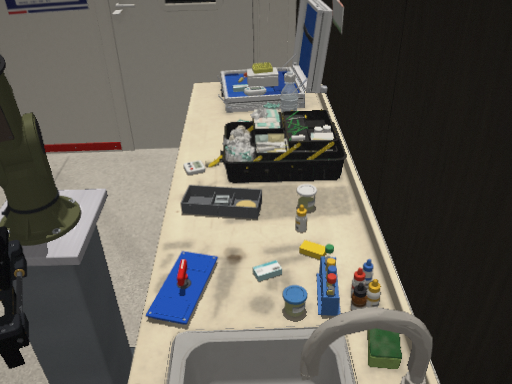

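View pics/top0.png

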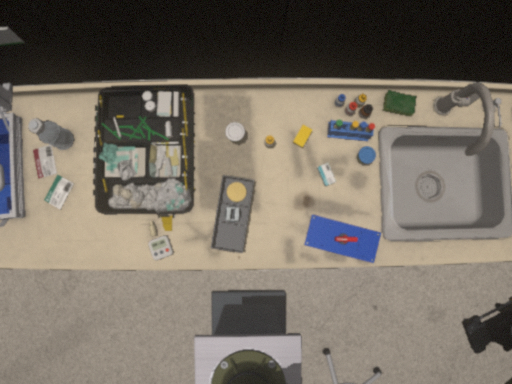

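```bash
cat > h.py <<'E'
from cell import env
import cv2, numpy as np
def ray(c,px):
    u=cv2.undistortPoints(np.array(px,float).reshape(-1,1,2),c["intrinsics"],np.array(c["D"]))[:,0]
    R=cv2.Rodrigues(np.array(c["rvec"]))[0]; t=np.array(c["tvec"]).ravel()
    o=-R.T@t; d=np.c_[u,np.ones(len(u))]@R
    return o,d
def plane(c,px,z):
    o,d=ray(c,px); return o+d*((z-o[2])/d[:,2])[:,None]
def proj(c,P):
    return cv2.projectPoints(np.array(P,float).reshape(-1,1,3),np.array(c["rvec"]),np.array(c["tvec"]),c["intrinsics"],np.array(c["D"]))[0][:,0]
def crop(c,x0,y0,w,h,k,fn,grid=10):
    im=cv2.resize(c["frame"][y0:y0+h,x0:x0+w],None,fx=k,fy=k,interpolation=cv2.INTER_CUBIC)
    for x in range(-(-x0//grid)*grid,x0+w,grid):
        X=int((x-x0+.5)*k); cv2.line(im,(X,0),(X,6),(0,255,255),1); cv2.putText(im,str(x),(X-10,18),0,.35,(0,255,255),1)
    for y in range(-(-y0//grid)*grid,y0+h,grid):
        Y=int((y-y0+.5)*k); cv2.line(im,(0,Y),(6,Y),(0,255,255),1); cv2.putText(im,str(y),(8,Y+4),0,.35,(0,255,255),1)
    cv2.imwrite(fn,im)
E
python3 - <<'E'
from h import *
c=env.read_camera("top"); s=env.read_camera("side")
crop(c,195,160,75,100,8-2,"pics/t_box.png"); crop(c,295,150,100,120,5,"pics/t_cov.png")
crop(s,170,175,110,60,7,"pics/s_box.png"); crop(s,140,240,160,100,5,"pics/s_cov.png")
print(plane(c,[(233,213),(343,239),(326,174),(303,135),(270,142),(236,132)],0.0))
np.save("cam.npy",0)
E
```

```text
[[ 0.51516163  0.04069578  0.        ]
 [ 0.43306833 -0.28721468  0.        ]
 [ 0.62932327 -0.24044844  0.        ]
 [ 0.74943379 -0.17346582  0.        ]
 [ 0.72842561 -0.07267694  0.        ]
 [ 0.76024187  0.02991635  0.        ]]
```

View pics/t_box.png

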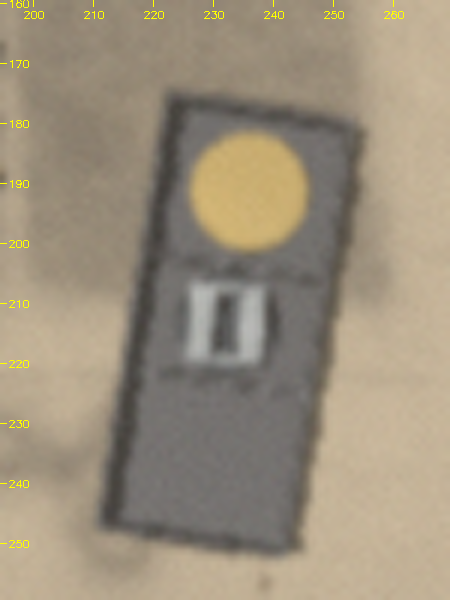

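View pics/t_cov.png

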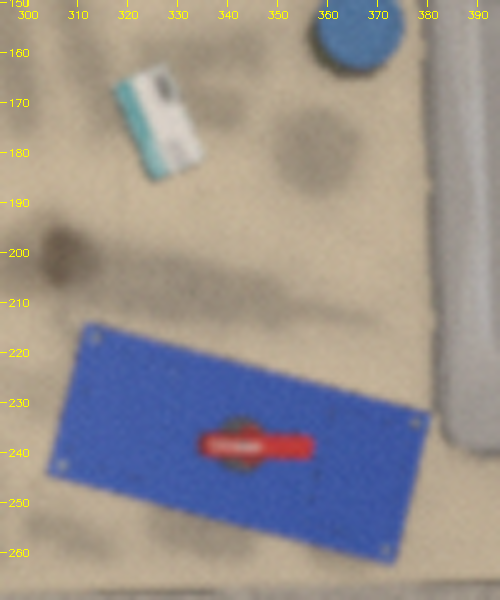

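View pics/s_box.png

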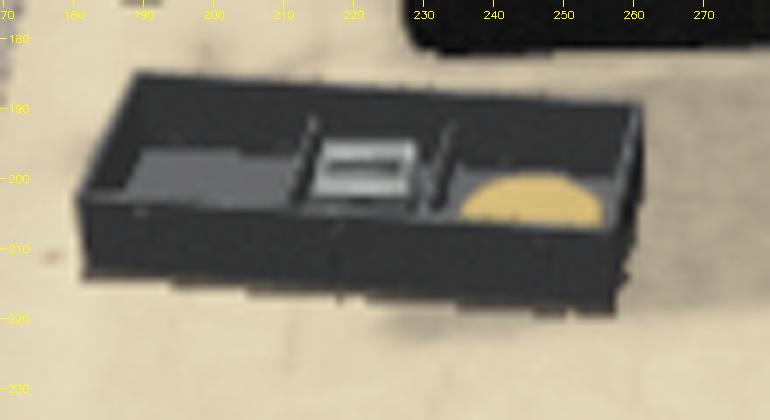

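View pics/s_cov.png

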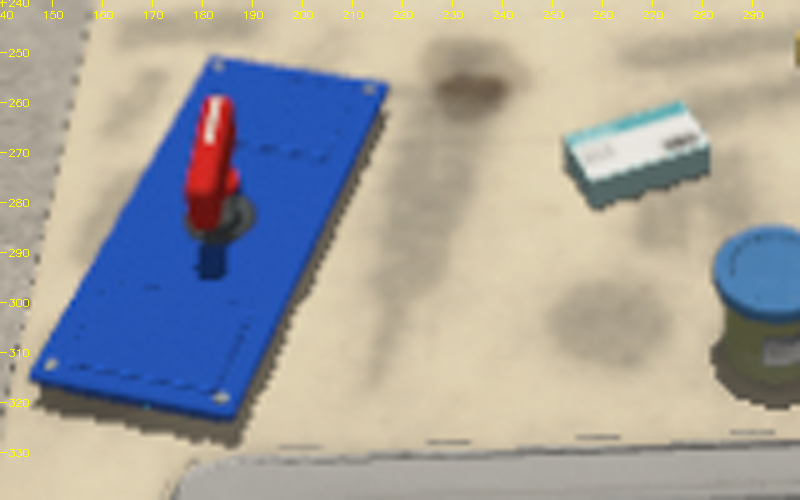

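```bash
cat > fit.py <<'E'
from h import *
from scipy.optimize import least_squares
def fit(model_pts, obs, p0, bias=None):
    # obs: list of (cam, idx list, pixels); pose x,y,yaw
    def P(p):
        c,s=np.cos(p[2]),np.sin(p[2]); R=np.array([[c,-s,0],[s,c,0],[0,0,1]])
        return np.array(model_pts)@R.T+[p[0],p[1],0]
    def f(p):
        W=P(p); return np.concatenate([(proj(c,W[i])-np.array(px)).ravel() for c,i,px in obs])
    r=least_squares(f,p0); return r.x, r.fun.reshape(-1,2)
def rect(l,w,z): return [[l/2,w/2,z],[l/2,-w/2,z],[-l/2,-w/2,z],[-l/2,w/2,z]]
E
python3 - <<'E'
from fit import *
c=env.read_camera("top"); s=env.read_camera("side")
T=c;S=s
# box order: +x+y,+x-y,-x-y,-x+y
tb=[(222.8,175.0),(254.8,179.8),(244.3,251.3),(211,247)]
sb=[(260.9,189.1),(256.9,207.1),(180.6,202.8),(189.1,184.9)]
for o in ([(T,[0,1,2,3],tb)],[(S,[0,1,2,3],sb)],[(T,[0,1,2,3],tb),(S,[0,1,2,3],sb)]):
    p,r=fit(rect(.216,.094,.038),o,[.5,.04,0]); print("box",p,np.degrees(p[2])); print(r.round(1).tolist())
# cover x axis: toward image-left in top (world +y) ; order +x+y.. with x along +y dir => +y is world -x (down)
tc=[(303.9,244.3),(312.1,214.1),(380.5,232.1),(373.5,262.1)]
sc=[(182.1,250.7),(217.1,256.7),(187.1,323.5),(145.9,314.7)]
for o in ([(T,[0,1,2,3],tc)],[(S,[0,1,2,3],sc)],[(T,[0,1,2,3],tc),(S,[0,1,2,3],sc)]):
    p,r=fit(rect(.216,.094,.018),o,[.45,-.28,1.3]); print("cover",p,np.degrees(p[2])); print(r.round(1).tolist())
def big(c,x0,y0,w,h,k,fn): crop(c,x0,y0,w,h,k,fn,5)
big(c,218,198,32,28,20,"pics/t_slot.png"); big(s,205,190,32,18,22,"pics/s_slot.png")
big(c,325,228,40,22,18,"pics/t_han.png"); big(s,170,252,26,40,14,"pics/s_han.png")
big(c,312,160,28,28,18,"pics/t_car.png"); big(s,248,256,40,30,18,"pics/s_car.png")
E
```

```text
box [ 0.513575    0.03855043 -0.16047365] -9.194463069897317
[[0.1, -1.1], [0.1, -1.1], [-0.6, 1.4], [0.4, 0.8]]
box [ 0.51395621  0.04068276 -0.16230571] -9.299432361123664
[[0.8, -0.4], [0.5, 0.5], [-0.6, -0.1], [-0.7, -0.4]]
box [ 0.51381269  0.03909309 -0.16106789] -9.228510241152259
[[-0.1, -1.2], [-0.1, -1.2], [-0.8, 1.3], [0.2, 0.7], [0.7, -0.1], [0.5, 0.8], [-0.7, 0.2], [-0.8, -0.1]]
cover [ 0.4358903  -0.28280743  1.30113433] 74.54950582799873
[[-0.2, 0.3], [-0.5, -0.5], [0.6, -0.3], [0.2, 0.5]]
cover [ 0.4377123  -0.28567694  1.305773  ] 74.81528198275751
[[-0.4, -0.1], [0.8, -0.6], [-0.0, -0.3], [-0.4, 0.7]]
cover [ 0.43693241 -0.2841182   1.30445393] 74.73970460394678
[[0.2, 0.0], [-0.2, -0.8], [1.0, -0.7], [0.7, 0.0], [-0.6, -0.5], [0.6, -1.0], [-0.4, -0.8], [-0.7, 0.1]]
```

View pics/t_slot.png

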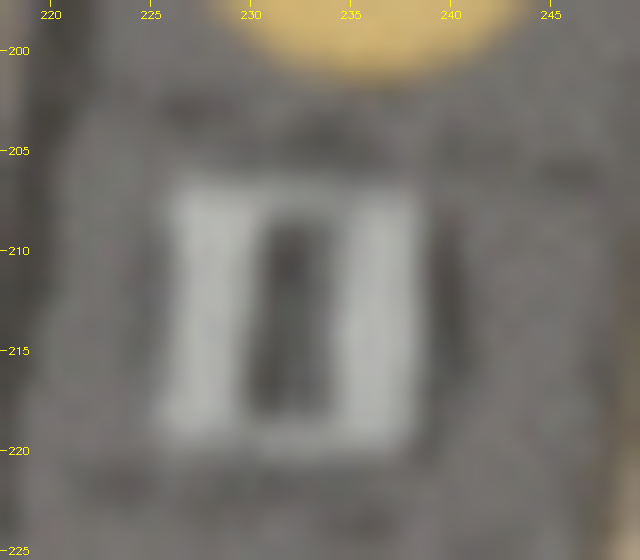

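View pics/s_slot.png

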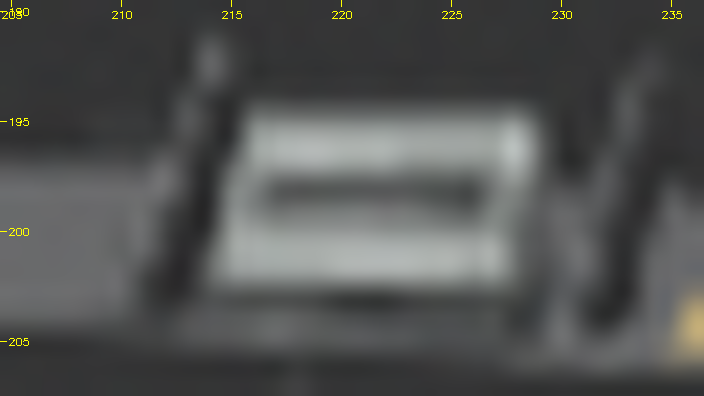

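View pics/t_han.png

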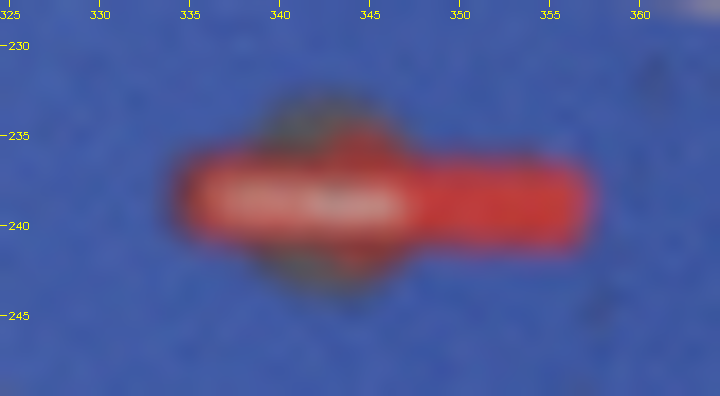

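View pics/s_han.png

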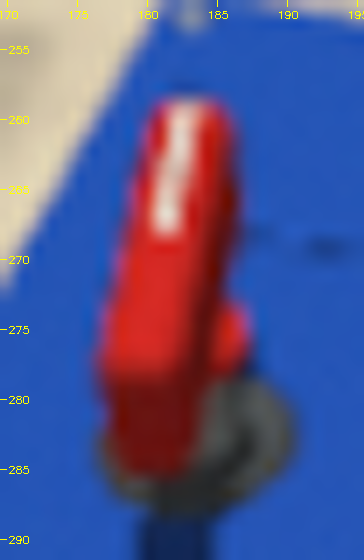

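View pics/t_car.png

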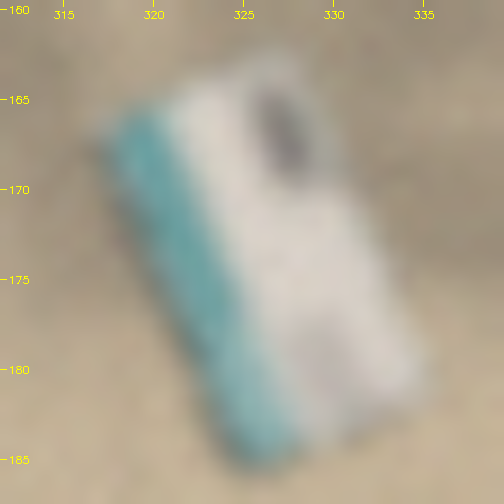

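View pics/s_car.png

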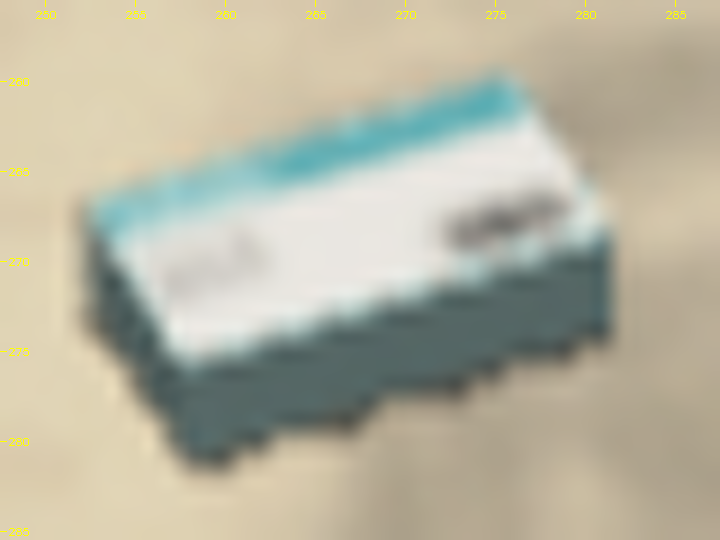

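Run:
```python
from fit import *
T=env.read_camera("top"); S=env.read_camera("side")
tc=[(327.05,162),(335.4,181.4),(325.1,185.6),(317.3,167.3)]
sc=[(281.3,268.55),(257.8,275.6),(252.5,266.9),(275.55,259.7)]
A=[0,1,2,3]
for o in ([(T,A,tc)],[(S,A,sc)],[(T,A,tc),(S,A,sc)]):
    p,r=fit(rect(.034,.062,.018),o,[.63,-.24,-1.57]); print("carton",p,np.degrees(p[2]),r.round(1).tolist())
a=plane(T,[(335.2,238.3),(357.6,238.9)],.066); b=plane(S,[(183.1,258.9),(180.2,277.8)],.066)
for q in(a,b):
    d=q[0]-q[1]; print("handle",q.mean(0),np.linalg.norm(d),np.degrees(np.arctan2(d[1],d[0])))
def ang(C,pr,z):
    q=plane(C,pr,z); d=q[0]-q[1]; return np.degrees(np.arctan2(d[1],d[0])).round(1),np.linalg.norm(d).round(4)
ts=[(230.6,208.6),(234.75,208.6),(234.25,218.25),(229.75,218.25)]
to=[(226.4,206.75),(238.4,206.75),(238.1,219.75),(225.5,219.5)]
so=[(215.9,194.5),(228.8,194.6),(227.7,202.4),(214.5,202.45)]
for q in(ts,to): print("slot T",ang(T,[q[0],q[3]],.028),ang(T,[q[1],q[2]],.028),plane(T,q,.028).mean(0))
print("slot S",ang(S,[so[1],so[0]],.028),ang(S,[so[2],so[3]],.028),ang(S,[so[1],so[2]],.028),ang(S,[so[0],so[3]],.028),plane(S,so,.028).mean(0))
print("slot S in",ang(S,[(480/22+204.5,185/22+189.5),(265/22+204.5,188/22+189.5)],.028))
```

```text
carton [ 0.62688976 -0.2378497  -1.17842627] -67.51885181814646 [[0.1, 0.4], [0.2, -0.0], [0.2, 0.2], [-0.4, -0.5]]
carton [ 0.62827328 -0.24001797 -1.19574181] -68.51095912024854 [[0.6, -0.1], [-0.2, 0.3], [-0.6, -0.1], [0.2, -0.1]]
carton [ 0.62777152 -0.23880738 -1.18711993] -68.01696180858555 [[0.5, 0.1], [0.4, -0.2], [0.4, -0.1], [-0.1, -0.9], [0.3, -0.6], [-0.3, 0.0], [-0.8, -0.4], [-0.2, -0.5]]
handle [ 0.4358754  -0.28277032  0.066     ] 0.06473571553753435 87.37418343205013
handle [ 0.43736677 -0.28547377  0.066     ] 0.0614331601672235 89.67904348560158
slot T (np.float64(-5.5), np.float64(0.0282)) (np.float64(-3.5), np.float64(0.0281)) [0.51294809 0.04152011 0.028     ]
slot T (np.float64(-4.5), np.float64(0.0372)) (np.float64(-1.9), np.float64(0.0378)) [0.51365274 0.0422087  0.028     ]
slot S (np.float64(-4.0), np.float64(0.0371)) (np.float64(-2.7), np.float64(0.037)) (np.float64(86.6), np.float64(0.0391)) (np.float64(86.8), np.float64(0.04)) [0.51391176 0.04109724 0.028     ]
slot S in (np.float64(-1.7), np.float64(0.0277))
```

{"api": "servo_tool", "payload": {"increments": [[[0.012, -0.005, 0.0, 0, 0, 0, 0.4], [0.037, -0.015, 0.005, 0, 0, 0, 0.4], [0.065, -0.026, 0.01, 0, 0, 0, 0.4], [0.095, -0.038, 0.016, 0, 0, 0, 0.4], [0.125, -0.05, 0.022, 0, 0, 0, 0.4], [0.155, -0.062, 0.028, 0, 0, 0, 0.4], [0.185, -0.074, 0.034, 0, 0, 0, 0.4], [0.215, -0.086, 0.04, 0, 0, 0, 0.4], [0.245, -0.098, 0.046, 0, 0, 0, 0.4], [0.275, -0.11, 0.052, 0, 0, 0, 0.4], [0.305, -0.122, 0.058, 0, 0, 0, 0.4], [0.335, -0.134, 0.064, 0, 0, 0, 0.4], [0.365, -0.146, 0.07, 0, 0, 0, 0.4], [0.395, -0.158, 0.076, 0, 0, 0, 0.4], [0.425, -0.17, 0.084, 0, 0, 0, 0.4], [0.455, -0.182, 0.092, 0, 0, 0, 0.4], [0.48, -0.192, 0.098, 0, 0, 0, 0.4], [0.495, -0.198, 0.1, 0, 0, -0.5, 0.4], [0.499, -0.2, 0.1, 0, 0, -0.8, 0.4], [0.499, -0.2, 0.1, 0, 0, -0.8, 0.4]]], "squeeze": 12}}

```text
time_s: 2.4
tool_pos: [0.6279, -0.239, 0.1228]
tool_rot: [180.0, 0.0, 22.0]
force: [0.4, -0.6, 0.7]
grip_width: 0.0609
```

```bash
cat >> h.py <<'E'
from scipy.spatial.transform import Rotation as Ro
def delta(x,y,z,yaw=None):
    o=env.get_obs(); R=Ro.from_euler('xyz',o["tool_rot"],degrees=True)
    d=R.inv().apply(np.array([x,y,z])-o["tool_pos"])
    print("t",round(o["time_s"],2),"pos",o["tool_pos"].round(4),"rot",o["tool_rot"].round(2),"F",o["force"].round(1),"w",round(o["grip_width"],4))
    print("delta",d.round(4), "rot" , None if yaw is None else (R.inv()*Ro.from_euler('xyz',[180,0,yaw],degrees=True)).as_rotvec(degrees=True).round(2))
E
python3 - <<'E'
from h import *
delta(.628,-.2395,.003,22)
for n in("top","side"):
    c=env.read_camera(n); cv2.imwrite(f"pics/{n}1.png",c["frame"])
    o=env.get_obs(); print(proj(c,[o["tool_pos"]]))
    if n=="side": crop(c,200,180,120,110,6,"pics/s1.png")
    else: crop(c,270,120,110,100,6,"pics/t1.png")
E
```

```text
t 2.4 pos [ 0.6279 -0.239   0.1228] rot [1.7998e+02 2.0000e-02 2.2040e+01] F [ 0.4 -0.6  0.7] w 0.0609
delta [-1.000e-04  4.000e-04  1.198e-01] rot [0.02 0.02 0.04]
[[333.911839   169.04350063]]
[[266.12156948 232.92382913]]
```

View pics/s1.png

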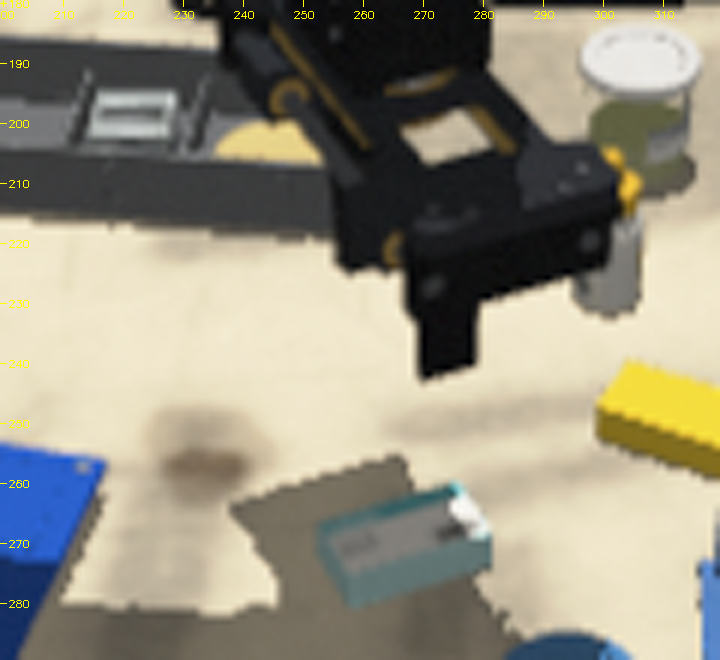

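View pics/t1.png

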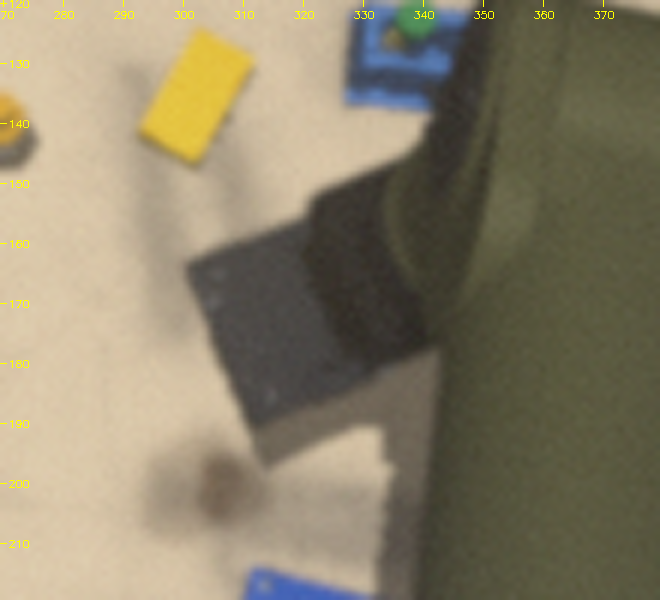

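{"api": "servo_tool", "payload": {"increments": [[[0, 0, 0.015, 0, 0, 0, 0.4], [0, 0, 0.035, 0, 0, 0, 0.4], [0, 0, 0.06, 0, 0, 0, 0.4], [0, 0, 0.08, 0, 0, 0, 0.4], [0, 0, 0.098, 0, 0, 0, 0.4], [0, 0, 0.11, 0, 0, 0, 0.4], [0, 0, 0.116, 0, 0, 0, 0.4], [0, 0, 0.119, 0, 0, 0, 0.4], [0, 0, 0.119, 0, 0, 0, 0.4], [0, 0, 0.119, 0, 0, 0, -0.4], [0, 0, 0.119, 0, 0, 0, -0.6], [0, 0, 0.119, 0, 0, 0, -0.6], [0, 0, 0.119, 0, 0, 0, -0.6], [0, 0, 0.119, 0, 0, 0, -0.6]]], "squeeze": 12}}

```text
time_s: 3.9
tool_pos: [0.6281, -0.2394, 0.0039]
tool_rot: [180.0, -0.0, 22.0]
force: [0.5, 0.2, 1.4]
grip_width: 0.0342
```

Run:
```python
from h import *
delta(.4477,.0505,.15,-9.2)
c=env.read_camera("side"); crop(c,200,180,120,110,6,"pics/s2.png")
```

```text
t 3.9 pos [ 0.6281 -0.2394  0.0039] rot [ 1.7997e+02 -1.0000e-02  2.1990e+01] F [0.5 0.2 1.4] w 0.0342
delta [-0.0587 -0.3362 -0.1463] rot [ 2.000e-02 -2.000e-02  3.119e+01]
```

View pics/s2.png

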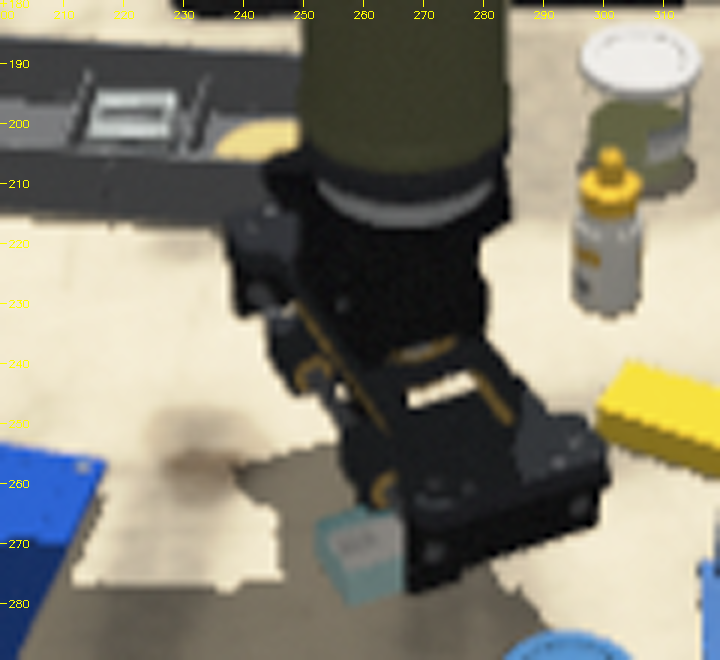

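{"api": "servo_tool", "payload": {"increments": [[[0, 0, -0.01, 0, 0, 0, -0.6], [0, 0, -0.03, 0, 0, 0, -0.6], [0, -0.005, -0.055, 0, 0, 1, -0.6], [-0.003, -0.018, -0.08, 0, 0, 3, -0.6], [-0.007, -0.04, -0.1, 0, 0, 5, -0.6], [-0.011, -0.065, -0.115, 0, 0, 7.5, -0.6], [-0.016, -0.09, -0.125, 0, 0, 10, -0.6], [-0.02, -0.115, -0.13, 0, 0, 12.5, -0.6], [-0.025, -0.14, -0.13, 0, 0, 15, -0.6], [-0.029, -0.165, -0.13, 0, 0, 17.5, -0.6], [-0.033, -0.19, -0.13, 0, 0, 20, -0.6], [-0.038, -0.215, -0.13, 0, 0, 22, -0.6], [-0.042, -0.24, -0.13, 0, 0, 24, -0.6], [-0.046, -0.265, -0.13, 0, 0, 26, -0.6], [-0.051, -0.29, -0.13, 0, 0, 28, -0.6], [-0.055, -0.312, -0.13, 0, 0, 30, -0.6], [-0.058, -0.328, -0.13, 0, 0, 31, -0.6], [-0.0587, -0.336, -0.13, 0, 0, 31.2, -0.6], [-0.0587, -0.336, -0.13, 0, 0, 31.2, -0.6], [-0.0587, -0.336, -0.13, 0, 0, 31.2, -0.6]]]}}

```text
time_s: 5.95
tool_pos: [0.4482, 0.0497, 0.1339]
tool_rot: [180.0, -0.1, -9.2]
force: [0.2, 0.1, -0.0]
grip_width: 0.0338
```

Run:
```python
from h import *
delta(.4477,.0505,.01,-9.2)
c=env.read_camera("side"); crop(c,150,130,140,110,5,"pics/s3.png")
c=env.read_camera("top"); crop(c,190,160,110,100,6,"pics/t3.png")
```

```text
t 5.95 pos [0.4482 0.0497 0.1339] rot [ 1.7998e+02 -5.0000e-02 -9.2200e+00] F [ 0.2  0.1 -0. ] w 0.0338
delta [-0.0007 -0.0008  0.1239] rot [ 0.02 -0.05 -0.02]
```

View pics/s3.png

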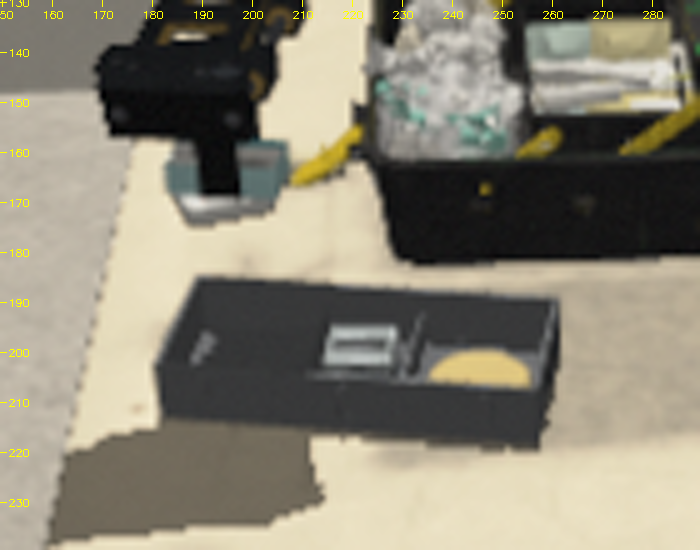

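View pics/t3.png

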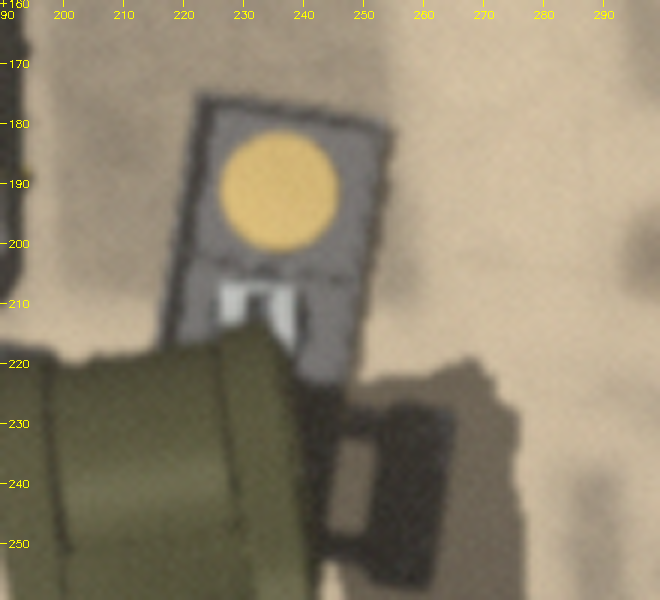

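{"api": "servo_tool", "payload": {"increments": [[[0, -0.001, 0.015, 0, 0, 0, -0.6], [-0.0007, -0.0008, 0.035, 0, 0, 0, -0.6], [-0.0007, -0.0008, 0.055, 0, 0, 0, -0.6], [-0.0007, -0.0008, 0.07, 0, 0, 0, -0.6], [-0.0007, -0.0008, 0.082, 0, 0, 0, -0.6], [-0.0007, -0.0008, 0.094, 0, 0, 0, -0.6], [-0.0007, -0.0008, 0.104, 0, 0, 0, -0.6]]]}}

```text
time_s: 6.75
tool_pos: [0.4473, 0.051, 0.0288]
tool_rot: [-180.0, 0.0, -9.2]
force: [-0.6, -0.5, -0.4]
grip_width: 0.0339
```

Run:
```python
from h import *
delta(.4477,.0505,.0088,-9.2)
c=env.read_camera("side"); crop(c,160,150,110,80,7,"pics/s4.png")
```

```text
t 6.75 pos [0.4473 0.051  0.0288] rot [-180.      0.     -9.25] F [-0.6 -0.5 -0.4] w 0.0339
delta [0.0005 0.0004 0.02  ] rot [-0.    0.   -0.05]
```

View pics/s4.png

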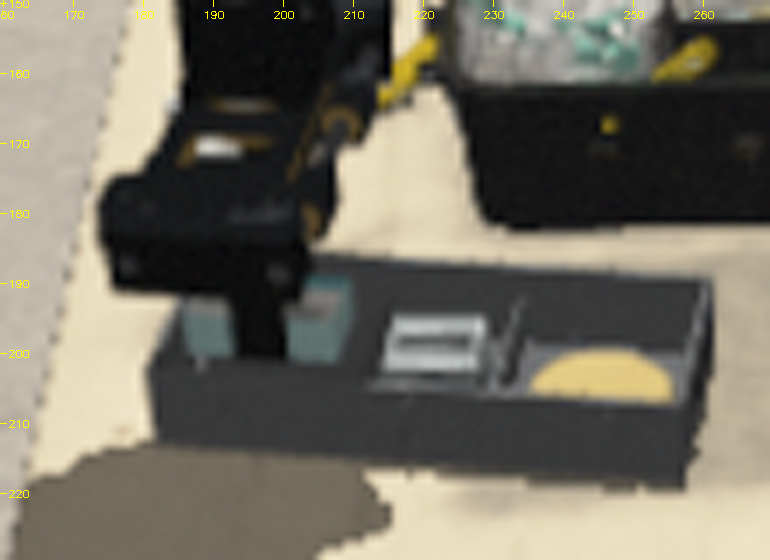

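{"api": "servo_tool", "payload": {"increments": [[[0, 0, 0.007, 0, 0, 0, -0.6], [0, 0, 0.013, 0, 0, 0, -0.6], [0, 0, 0.017, 0, 0, 0, -0.6], [0, 0, 0.02, 0, 0, 0, -0.6], [0, 0, 0.02, 0, 0, 0, -0.6], [0, 0, 0.02, 0, 0, 0, 0.0], [0, 0, 0.02, 0, 0, 0, 0.1], [0, 0, 0.02, 0, 0, 0, 0.1], [0, 0, 0.02, 0, 0, 0, 0.1], [0, 0, 0.01, 0, 0, 0, 0.1], [0, 0, -0.01, 0, 0, 0, 0.1], [0, 0, -0.035, 0, 0, 0, 0.1], [0, 0, -0.065, 0, 0, 0, 0.1], [0, 0, -0.09, 0, 0, 0, 0.1], [0, 0, -0.115, 0, 0, 0, 0.1], [0, 0, -0.125, 0, 0, 0, 0.1], [0, 0, -0.125, 0, 0, 0, 0.1]]]}}

```text
time_s: 8.5
tool_pos: [0.4482, 0.0513, 0.1562]
tool_rot: [-180.0, -0.2, -9.2]
force: [0.2, 0.2, -0.3]
grip_width: 0.048
```

Run:
```python
from h import *
delta(.4367,-.284,.15,-1.5)
c=env.read_camera("side"); crop(c,160,150,110,80,7,"pics/s5.png")
```

```text
t 8.5 pos [0.4482 0.0513 0.1562] rot [-179.99   -0.21   -9.21] F [ 0.2  0.2 -0.3] w 0.048
delta [0.0423 0.3328 0.0063] rot [ 0.   -0.21 -7.71]
```

View pics/s5.png

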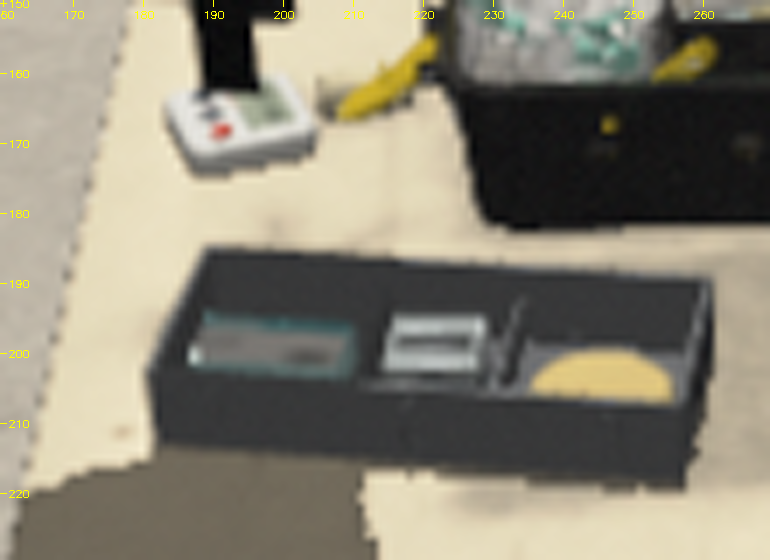

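Run:
```python
from h import *
print(env.get_obs()["qpos"].round(1))
delta(.4367,-.284,.15,88.5)
delta(.4367,-.284,.15,-91.5)
```

```text
[  18.9   -2.6  -27.9  114.4   -1.3   67.8 -107.7]
t 8.55 pos [0.4472 0.0512 0.1547] rot [ 1.7999e+02 -6.0000e-02 -9.2100e+00] F [-0.4  0.1  0.2] w 0.0481
delta [0.0433 0.3326 0.0048] rot [ 5.000e-02 -3.000e-02 -9.771e+01]
t 8.55 pos [0.4472 0.0512 0.1547] rot [ 1.7999e+02 -6.0000e-02 -9.2100e+00] F [-0.4  0.1  0.2] w 0.0481
delta [0.0433 0.3326 0.0048] rot [-3.000e-02 -5.000e-02  8.229e+01]
```

{"api": "servo_tool", "payload": {"increments": [[[0.001, 0.008, 0, 0, 0, -3, 0.1], [0.003, 0.022, 0, 0, 0, -8, 0.1], [0.005, 0.04, 0, 0, 0, -14, 0.1], [0.008, 0.06, 0, 0, 0, -20, 0.1], [0.011, 0.082, 0, 0, 0, -26, 0.1], [0.013, 0.104, 0, 0, 0, -32, 0.1], [0.016, 0.126, 0, 0, 0, -38, 0.1], [0.019, 0.148, 0, 0, 0, -44, 0.1], [0.022, 0.17, 0, 0, 0, -50, 0.1], [0.025, 0.192, 0, 0, 0, -56, 0.1], [0.028, 0.214, 0, 0, 0, -62, 0.1], [0.031, 0.236, 0, 0, 0, -68, 0.1], [0.034, 0.258, 0, 0, 0, -74, 0.1], [0.037, 0.28, 0, 0, 0, -80, 0.1], [0.039, 0.3, 0, 0, 0, -86, 0.1], [0.041, 0.316, 0, 0, 0, -91, 0.1], [0.042, 0.327, 0, 0, 0, -95, 0.1], [0.043, 0.332, 0, 0, 0, -97.7, 0.1], [0.043, 0.3325, 0, 0, 0, -97.7, 0.1], [0.043, 0.3325, 0, 0, 0, -97.7, 0.1]]]}}

```text
time_s: 10.55
tool_pos: [0.4356, -0.2832, 0.1531]
tool_rot: [-179.9, -0.1, 88.4]
force: [0.4, 0.0, 0.5]
grip_width: 0.048
```

Run:
```python
from h import *
print(env.get_obs()["qpos"].round(1))
delta(.4367,-.284,.04,88.5)
c=env.read_camera("side"); crop(c,130,210,110,120,5,"pics/s6.png",10)
o=env.get_obs(); print(proj(c,[o["tool_pos"]]))
R=Ro.from_euler('xyz',o["tool_rot"],degrees=True)
print([proj(c,[o["tool_pos"]+R.apply([sx,sy,0])]).round(1).tolist() for sx in(-.0095,.0095) for sy in(-.024,.024,.039,-.039)])
```

```text
[ 36.6   5.7  -6.8 106.4   0.7  68.   27.9]
t 10.55 pos [ 0.4356 -0.2832  0.1531] rot [-1.7987e+02 -8.0000e-02  8.8420e+01] F [0.4 0.  0.5] w 0.048
delta [-0.0009  0.0013  0.1131] rot [-0.13 -0.08 -0.08]
[[176.59940257 236.71092413]]
[[[164.6, 239.7]], [[187.4, 239.4]], [[194.5, 239.3]], [[157.6, 239.8]], [[166.0, 234.0]], [[188.4, 233.8]], [[195.4, 233.7]], [[159.0, 234.1]]]
```

View pics/s6.png

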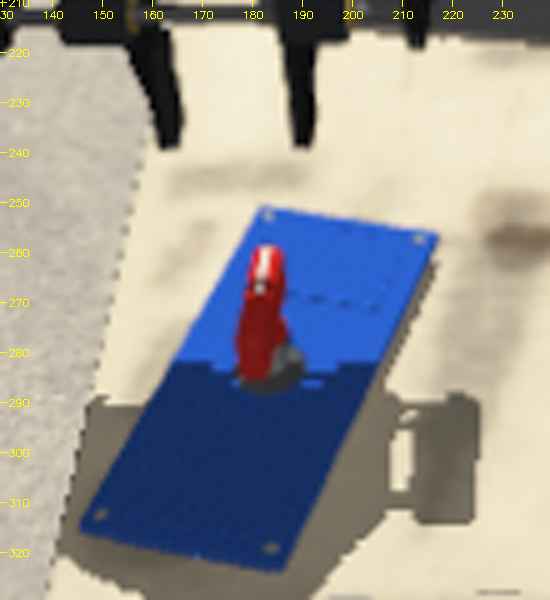

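{"api": "servo_tool", "payload": {"increments": [[[-0.0008, 0, 0.015, 0, 0, 0, 0.1], [-0.0008, 0, 0.035, 0, 0, 0, 0.1], [-0.0008, 0, 0.055, 0, 0, 0, 0.1], [-0.0008, 0, 0.075, 0, 0, 0, 0.1], [-0.0008, 0, 0.092, 0, 0, 0, 0.1], [-0.0008, 0, 0.104, 0, 0, 0, 0.1], [-0.0008, 0, 0.11, 0, 0, 0, 0.1], [-0.0008, 0, 0.112, 0, 0, 0, 0.1], [-0.0008, 0, 0.112, 0, 0, 0, 0.1], [-0.0008, 0, 0.112, 0, 0, 0, -0.4], [-0.0008, 0, 0.112, 0, 0, 0, -0.9], [-0.0008, 0, 0.112, 0, 0, 0, -0.9], [-0.0008, 0, 0.112, 0, 0, 0, -0.9], [-0.0008, 0, 0.112, 0, 0, 0, -0.9]]], "squeeze": 40}}

```text
time_s: 12.0
tool_pos: [0.4361, -0.2847, 0.0427]
tool_rot: [-180.0, 0.0, 88.5]
force: [-3.9, -0.6, 3.4]
grip_width: 0.016
```

Run:
```python
from h import *
delta(.5137,.0402,.14,184.6)
print(env.get_obs()["wrist_torque"])
c=env.read_camera("side"); crop(c,130,210,110,120,5,"pics/s7.png",10)
```

```text
t 12.0 pos [ 0.4361 -0.2847  0.0427] rot [-1.7999e+02  1.0000e-02  8.8490e+01] F [-3.9 -0.6  3.4] w 0.016
delta [ 0.3269  0.0689 -0.0974] rot [-2.000e-02 -0.000e+00 -9.611e+01]
[-0.11750503  0.89444988 -0.07373507]
```

View pics/s7.png

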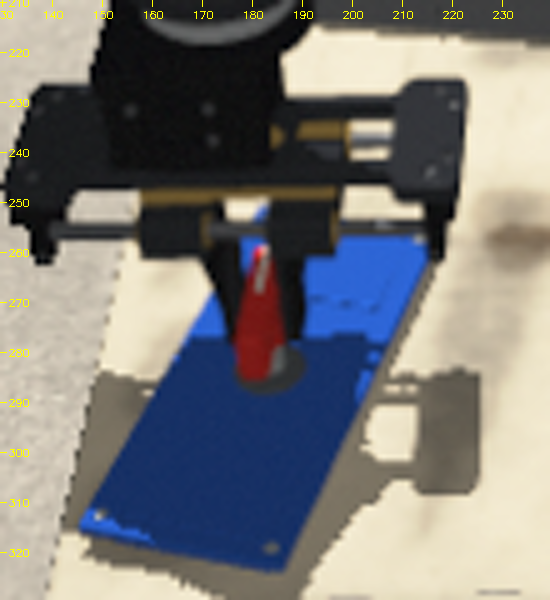

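{"api": "servo_tool", "payload": {"increments": [[[0, 0, 0, 0, 0, 0, -0.9], [0, 0, 0, 0, 0, 0, -0.9], [0, 0, 0, 0, 0, 0, -0.9], [0, 0, 0, 0, 0, 0, -0.9]]], "squeeze": 40}}

```text
time_s: 12.45
tool_pos: [0.4359, -0.2848, 0.0426]
tool_rot: [-180.0, 0.0, 88.5]
force: [-3.1, -0.0, 3.1]
grip_width: 0.0135
```

Run:
```python
from h import *
delta(.5137,.0402,.14,184.6)
print(env.get_obs()["wrist_torque"])
c=env.read_camera("top"); crop(c,290,200,110,80,6,"pics/t7.png",10)
```

```text
t 12.45 pos [ 0.4359 -0.2848  0.0426] rot [-179.96    0.     88.48] F [-3.1 -0.   3.1] w 0.0135
delta [ 0.3269  0.0691 -0.0974] rot [-3.000e-02 -3.000e-02 -9.612e+01]
[ 0.02202589  0.74804359 -0.00978737]
```

View pics/t7.png

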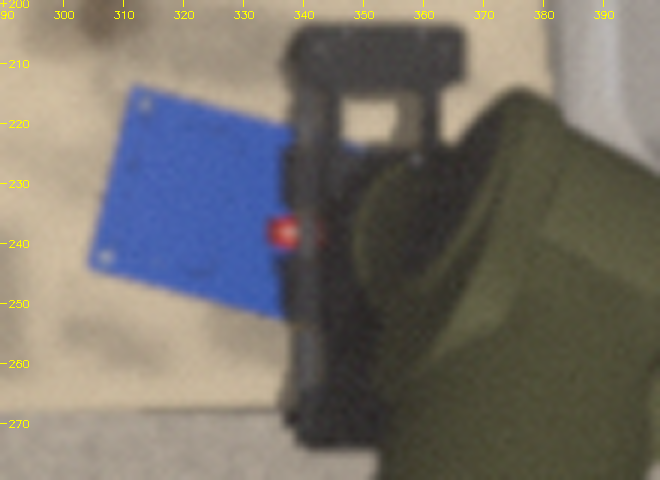

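{"api": "servo_tool", "payload": {"increments": [[[0, 0, -0.008, 0, 0, 0, -0.9], [0, 0, -0.02, 0, 0, 0, -0.9], [0, 0, -0.035, 0, 0, 0, -0.9], [0, 0, -0.052, 0, 0, 0, -0.9], [0, 0, -0.068, 0, 0, 0, -0.9], [0.004, 0.001, -0.082, 0, 0, -1, -0.9], [0.012, 0.003, -0.092, 0, 0, -4, -0.9], [0.025, 0.006, -0.097, 0, 0, -8, -0.9], [0.043, 0.009, -0.097, 0, 0, -14, -0.9], [0.063, 0.014, -0.097, 0, 0, -20, -0.9], [0.085, 0.018, -0.097, 0, 0, -26, -0.9], [0.107, 0.023, -0.097, 0, 0, -32, -0.9], [0.129, 0.028, -0.097, 0, 0, -38, -0.9], [0.151, 0.032, -0.097, 0, 0, -44, -0.9], [0.173, 0.037, -0.097, 0, 0, -50, -0.9], [0.195, 0.041, -0.097, 0, 0, -56, -0.9], [0.217, 0.046, -0.097, 0, 0, -62, -0.9], [0.237, 0.051, -0.097, 0, 0, -67, -0.9], [0.25, 0.053, -0.097, 0, 0, -71, -0.9], [0.256, 0.054, -0.097, 0, 0, -73, -0.9]]]}}

```text
time_s: 14.5
tool_pos: [0.4973, -0.028, 0.14]
tool_rot: [180.0, 0.0, 161.8]
force: [-0.4, -0.2, -3.0]
grip_width: 0.0135
```

Run:
```python
from h import *
delta(.5137,.0402,.14,184.6)
o=env.get_obs();print(o["wrist_torque"],o["qpos"].round(1))
c=env.read_camera("side"); cv2.imwrite("pics/s8.png",c["frame"])
```

```text
t 14.5 pos [ 0.4973 -0.028   0.14  ] rot [1.7996e+02 2.0000e-02 1.6179e+02] F [-0.4 -0.2 -3. ] w 0.0135
delta [0.0057 0.0699 0.    ] rot [  0.04   0.03 -22.81]
[ 0.06845909 -0.17373399  0.03875651] [ 22.8   4.5 -23.4 109.7   1.9  66.2  70.4]
```

View pics/s8.png

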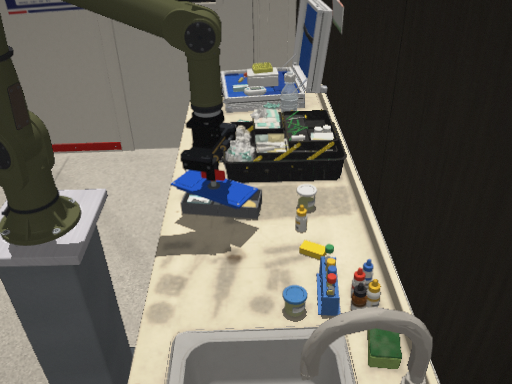

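{"api": "servo_tool", "payload": {"increments": [[[0.001, 0.01, 0, 0, 0, -4, -0.9], [0.002, 0.025, 0, 0, 0, -9, -0.9], [0.003, 0.04, 0, 0, 0, -14, -0.9], [0.004, 0.055, 0, 0, 0, -19, -0.9], [0.005, 0.066, 0, 0, 0, -22, -0.9], [0.0057, 0.07, 0, 0, 0, -22.8, -0.9], [0.0057, 0.07, 0, 0, 0, -22.8, -0.9], [0.0057, 0.07, 0, 0, 0, -22.8, -0.9]]]}}

```text
time_s: 15.35
tool_pos: [0.5137, 0.037, 0.1394]
tool_rot: [-180.0, -0.0, -175.8]
force: [-0.2, -0.5, -2.1]
grip_width: 0.0138
```

Run:
```python
from h import *
delta(.5137,.0402,.07,184.6)
c=env.read_camera("side"); crop(c,165,140,120,85,6,"pics/s9.png",10)
c=env.read_camera("top"); crop(c,190,160,100,100,6,"pics/t9.png",10)
```

```text
t 15.35 pos [0.5137 0.037  0.1394] rot [-1.7996e+02 -2.0000e-02 -1.7583e+02] F [-0.2 -0.5 -2.1] w 0.0138
delta [-0.0003  0.0033  0.0694] rot [-0.04 -0.03 -0.43]
```

View pics/s9.png

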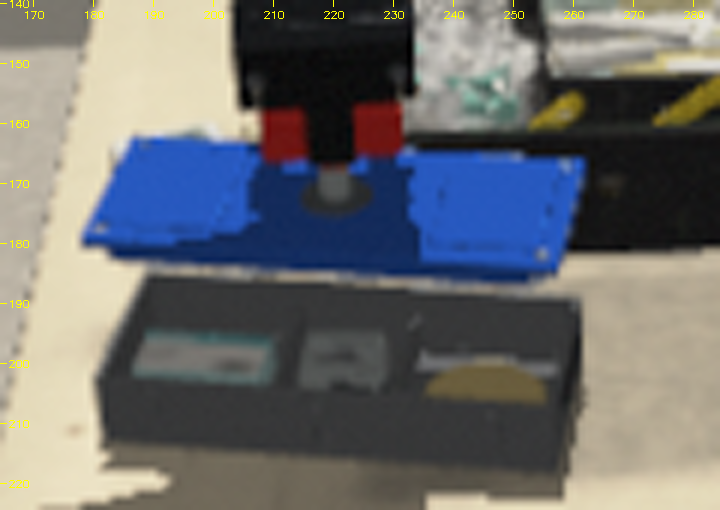

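View pics/t9.png

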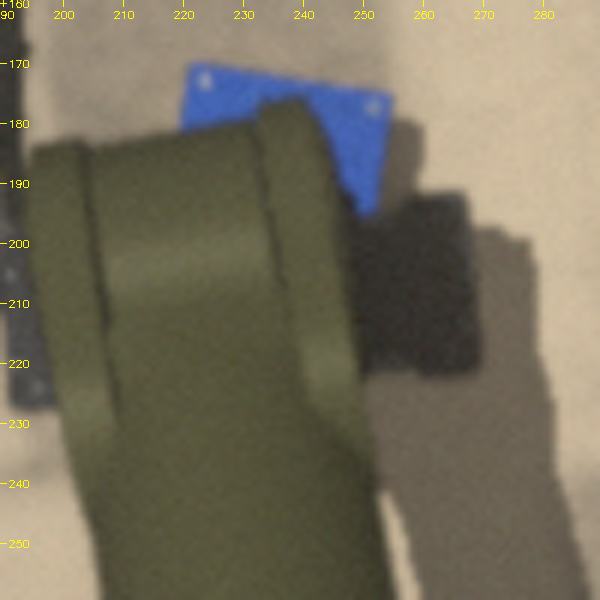

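Run:
```python
from fit import *
T=env.read_camera("top"); S=env.read_camera("side")
o=env.get_obs(); print(o["tool_pos"])
z=o["tool_pos"][2]-.0306+.006
p,r=fit(rect(.216,.094,z),[(S,[0,1,3],[(262,165.3),(257.3,183.2),(187,162.3)])],[.51,.04,-.16]); print("S",p,np.degrees(p[2]),r.round(1).tolist())
p,r=fit(rect(.216,.094,z),[(T,[0,1],[(221.2,169.8),(255,175.3)])],[.51,.04,-.16]); print("T",p,np.degrees(p[2]),r.round(1).tolist())
for C,n in((T,"T"),(S,"S")):
  print(n,"pred",proj(C,np.array(rect(.216,.094,0))@Ro.from_euler('z',-9.2,degrees=True).as_matrix().T+[o["tool_pos"][0],o["tool_pos"][1],z]).round(1).tolist())
```

```text
[0.51373639 0.03725737 0.13948317]
S [ 0.51598249  0.04077962 -0.16074446] -9.20997899577642 [[0.1, 0.1], [0.4, 0.3], [-0.5, -0.7]]
T [ 0.51479544  0.04003109 -0.17339577] -9.934845964769538 [[-0.1, -0.0], [0.1, 0.0]]
T pred [[221.6, 170.3], [255.6, 175.4], [243.8, 254.2], [209.3, 249.0]]
S pred [[261.3, 166.1], [256.9, 184.3], [176.6, 179.8], [185.6, 162.3]]
```

{"api": "servo_tool", "payload": {"increments": [[[0.0015, -0.0005, 0.01, 0, 0, -0.4, -0.9], [0.0015, -0.0005, 0.024, 0, 0, -0.4, -0.9], [0.0015, -0.0005, 0.038, 0, 0, -0.4, -0.9], [0.0015, -0.0005, 0.048, 0, 0, -0.4, -0.9], [0.0015, -0.0005, 0.055, 0, 0, -0.4, -0.9], [0.0015, -0.0005, 0.058, 0, 0, -0.4, -0.9], [0.0015, -0.0005, 0.058, 0, 0, -0.4, -0.9], [0.0015, -0.0005, 0.062, 0, 0, -0.4, -0.9], [0.0015, -0.0005, 0.065, 0, 0, -0.4, -0.9], [0.0015, -0.0005, 0.067, 0, 0, -0.4, -0.9]]]}}

```text
time_s: 16.55
tool_pos: [0.5125, 0.0374, 0.0725]
tool_rot: [-180.0, 0.0, -175.3]
force: [-0.4, 0.4, -3.4]
grip_width: 0.0139
```

Run:
```python
from h import *
delta(.5122,.0368,.0686,184.6)
print(env.get_obs()["wrist_torque"])
c=env.read_camera("side"); crop(c,165,140,120,85,6,"pics/s10.png",10)
```

```text
t 16.55 pos [0.5125 0.0374 0.0725] rot [-1.7999e+02  1.0000e-02 -1.7531e+02] F [-0.4  0.4 -3.4] w 0.0139
delta [ 0.0003 -0.0006  0.0039] rot [-0.01  0.01  0.09]
[ 0.11537749 -0.13766837 -0.01363981]
```

View pics/s10.png

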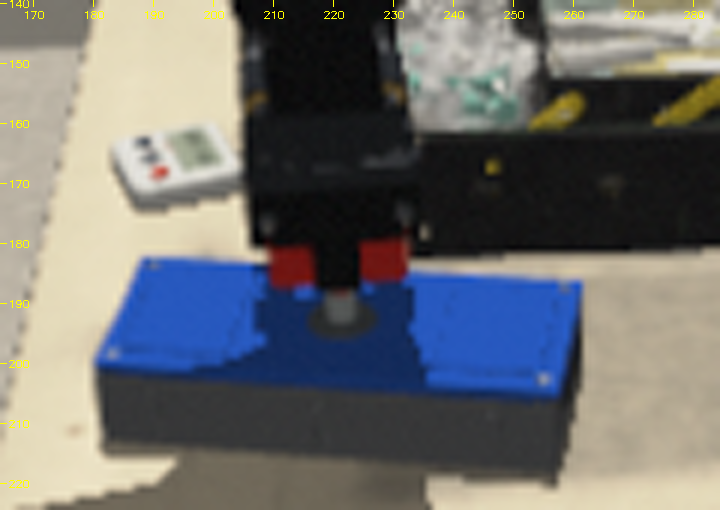

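{"api": "servo_tool", "payload": {"increments": [[[0, 0, 0.0015, 0, 0, 0, -0.9], [0, 0, 0.003, 0, 0, 0, -0.9], [0, 0, 0.004, 0, 0, 0, -0.9], [0, 0, 0.004, 0, 0, 0, -0.9], [0, 0, 0.004, 0, 0, 0, -0.9]]]}}

```text
time_s: 17.1
tool_pos: [0.5125, 0.0375, 0.0688]
tool_rot: [-180.0, 0.0, -175.3]
force: [0.1, 0.6, 0.1]
grip_width: 0.0137
```

{"api": "servo_tool", "payload": {"increments": [[[0, 0, 0.001, 0, 0, 0, -0.9], [0, 0, 0.001, 0, 0, 2, -0.9], [0, 0, 0.001, 0, 0, 4, -0.9], [0, 0, 0.001, 0, 0, 6, -0.9], [0, 0, 0.001, 0, 0, 8.2, -0.9], [0, 0, 0.001, 0, 0, 8.2, -0.9], [0, 0, 0.001, 0, 0, 8.2, -0.9]]]}}

```text
time_s: 17.8
tool_pos: [0.5127, 0.0376, 0.0685]
tool_rot: [-180.0, 0.0, 176.5]
force: [-3.0, 0.6, 4.7]
grip_width: 0.0134
```

{"api": "servo_tool", "payload": {"increments": [[[0, 0, 0.001, 0, 0, 0, -0.9], [0, 0, 0.002, 0, 0, 0, -0.9], [0, 0, 0.003, 0, 0, 0, -0.9], [0, 0, 0.003, 0, 0, 0, -0.9], [0, 0, 0.003, 0, 0, 0, -0.9]]]}}

```text
time_s: 18.3
tool_pos: [0.5126, 0.0376, 0.0656]
tool_rot: [-180.0, 0.0, 176.5]
force: [-2.9, 0.4, 6.0]
grip_width: 0.0134
```

Run:
```python
from h import *
delta(.5122,.0368,.0686-.0135,176.5)
print(env.get_obs()["wrist_torque"])
```

```text
t 18.3 pos [0.5126 0.0376 0.0656] rot [-1.7999e+02  3.0000e-02  1.7649e+02] F [-2.9  0.4  6. ] w 0.0134
delta [ 0.0004 -0.0008  0.0105] rot [-0.01  0.03 -0.01]
[ 0.25920747  0.6072094  -0.06870903]
```

{"api": "servo_tool", "payload": {"increments": [[[0, 0, 0.001, 0, 0, 0, -0.9], [0, 0, 0.002, 0, 0, 0, -0.9], [0, 0, 0.003, 0, 0, 0, -0.9], [0, 0, 0.004, 0, 0, 0, -0.9], [0, 0, 0.004, 0, 0, 0, -0.9]]]}}

```text
time_s: 18.8
tool_pos: [0.5127, 0.0377, 0.0617]
tool_rot: [-180.0, 0.0, 176.5]
force: [-3.0, -0.4, 8.4]
grip_width: 0.014
```

{"api": "servo_tool", "payload": {"increments": [[[0, 0, 0.0015, 0, 0, 0, -0.9], [0, 0, 0.003, 0, 0, 0, -0.9], [0, 0, 0.0045, 0, 0, 0, -0.9], [0, 0, 0.006, 0, 0, 0, -0.9], [0, 0, 0.0075, 0, 0, 0, -0.9], [0, 0, 0.0085, 0, 0, 0, -0.9], [0, 0, 0.0085, 0, 0, 0, -0.9]]]}}

```text
time_s: 19.5
tool_pos: [0.5128, 0.0377, 0.0543]
tool_rot: [-180.0, 0.0, 176.5]
force: [-6.6, 0.4, 15.1]
grip_width: 0.0138
```

Run:
```python
from h import *
delta(.5122,.0368,.0686-.0155,86.5)
o=env.get_obs();print(o["wrist_torque"],o["qpos"].round(1))
```

```text
t 19.5 pos [0.5128 0.0377 0.0543] rot [-1.7996e+02  3.0000e-02  1.7649e+02] F [-6.6  0.4 15.1] w 0.0138
delta [ 0.0006 -0.0009  0.0012] rot [-1.000e-02  5.000e-02  8.999e+01]
[ 0.15487002  1.5037325  -0.04266136] [ 17.1  12.6 -26.5 112.3   6.7  56.6  73.9]
```

{"api": "servo_tool", "payload": {"increments": [[[0.0005, 0, 0.0003, 0, 0, 2, -0.9], [0.001, 0, 0.0003, 0, 0, 6, -0.9], [0.001, 0, 0.0003, 0, 0, 11, -0.9], [0.001, 0, 0.0003, 0, 0, 16, -0.9], [0.001, 0, 0.0003, 0, 0, 20, -0.9], [0.001, 0, 0.0003, 0, 0, 20, -0.9]]]}}

```text
time_s: 20.1
tool_pos: [0.5128, 0.0379, 0.0544]
tool_rot: [180.0, 0.1, 156.4]
force: [-4.4, 1.1, 15.0]
grip_width: 0.0138
```

Run:
```python
from h import *
delta(.5122,.0368,.0686-.0155,86.5)
o=env.get_obs();print(o["wrist_torque"],o["qpos"].round(1))
c=env.read_camera("side"); crop(c,165,140,120,85,6,"pics/s11.png",10)
```

```text
t 20.1 pos [0.5128 0.0379 0.0544] rot [1.7996e+02 1.5000e-01 1.5642e+02] F [-4.4  1.1 15. ] w 0.0138
delta [ 0.0001 -0.0013  0.0013] rot [ 0.13  0.1  69.92]
[ 0.1579318   1.07725724 -0.01951619] [ 14.9  12.2 -24.2 112.4   6.   56.4  54.3]
```

View pics/s11.png

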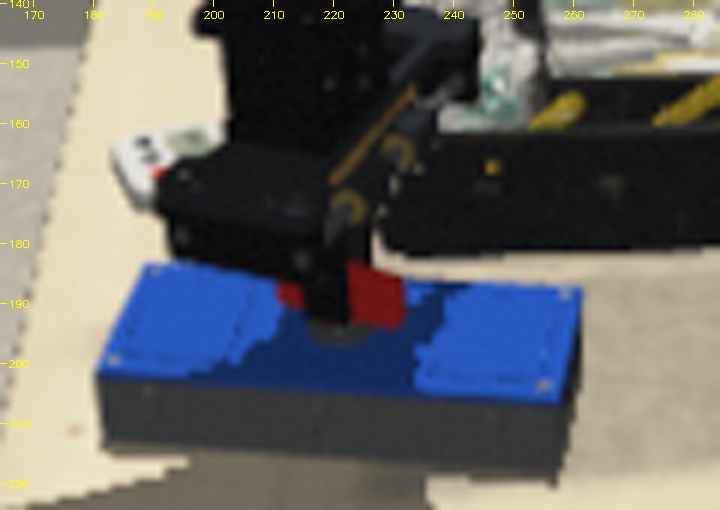

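{"api": "servo_tool", "payload": {"increments": [[[0, 0, 0, 0, 0, 4, -0.9], [0, 0, 0, 0, 0, 10, -0.9], [0, 0, 0, 0, 0, 16, -0.9], [0, 0, 0, 0, 0, 22, -0.9], [0, 0, 0, 0, 0, 28, -0.9], [0, 0, 0, 0, 0, 34, -0.9], [0, 0, 0, 0, 0, 40, -0.9], [0, 0, 0, 0, 0, 46, -0.9], [0, 0, 0, 0, 0, 52, -0.9], [0, 0, 0, 0, 0, 57, -0.9], [0, 0, 0, 0, 0, 61, -0.9], [0, 0, 0, 0, 0, 64, -0.9], [0, 0, 0, 0, 0, 64, -0.9]]]}}

```text
time_s: 21.45
tool_pos: [0.5135, 0.0384, 0.0545]
tool_rot: [179.8, -0.0, 92.5]
force: [-3.0, 2.3, 12.9]
grip_width: 0.0136
```

Run:
```python
from h import *
delta(.5122,.0368,.0686-.0155,86.5)
o=env.get_obs();print(o["wrist_torque"],o["qpos"].round(1))
```

```text
t 21.45 pos [0.5135 0.0384 0.0545] rot [ 1.7976e+02 -2.0000e-02  9.2460e+01] F [-3.   2.3 12.9] w 0.0136
delta [-0.0016 -0.0013  0.0014] rot [ 0.24 -0.03  5.96]
[ 0.25121474  0.66593467 -0.0504503 ] [  8.5  11.5 -17.1 112.6   4.1  56.1  -8.1]
```

Feel for the stop, small steps past nominal.

{"api": "servo_tool", "payload": {"increments": [[[0, 0, 0, 0, 0, 2, -0.9], [0, 0, 0, 0, 0, 4, -0.9], [0, 0, 0, 0, 0, 6, -0.9], [0, 0, 0, 0, 0, 8, -0.9], [0, 0, 0, 0, 0, 8, -0.9]]]}}

```text
time_s: 21.95
tool_pos: [0.5136, 0.0384, 0.0546]
tool_rot: [179.7, -0.1, 84.5]
force: [-3.4, 1.7, 12.5]
grip_width: 0.0137
```

Run:
```python
from h import *
delta(.5122,.0368,.0686-.0155,86.5)
o=env.get_obs();print(o["wrist_torque"],o["effort"][-1])
```

```text
t 21.95 pos [0.5136 0.0384 0.0546] rot [ 1.7974e+02 -6.0000e-02  8.4480e+01] F [-3.4  1.7 12.5] w 0.0137
delta [-0.0017 -0.0012  0.0014] rot [ 0.26 -0.05 -2.02]
[ 0.22628711  0.62699323 -0.0704471 ] -0.18359212204813957
```

{"api": "servo_tool", "payload": {"increments": [[[0, 0, 0, 0, 0, 2, -0.9], [0, 0, 0, 0, 0, 4, -0.9], [0, 0, 0, 0, 0, 4, -0.9]]]}}

```text
time_s: 22.25
tool_pos: [0.5137, 0.0384, 0.0545]
tool_rot: [179.7, -0.1, 80.5]
force: [-2.7, 0.5, 12.4]
grip_width: 0.0137
```

Run:
```python
from h import *
delta(.5122,.0368,.0686-.0155,86.5)
o=env.get_obs();print(o["wrist_torque"],o["effort"][-1])
c=env.read_camera("side"); crop(c,165,140,120,85,6,"pics/s12.png",10)
```

```text
t 22.25 pos [0.5137 0.0384 0.0545] rot [ 1.7974e+02 -8.0000e-02  8.0480e+01] F [-2.7  0.5 12.4] w 0.0137
delta [-0.0018 -0.0012  0.0014] rot [ 0.26 -0.06 -6.02]
[0.22131123 0.59598586 0.02046207] -0.18358083441853523
```

View pics/s12.png

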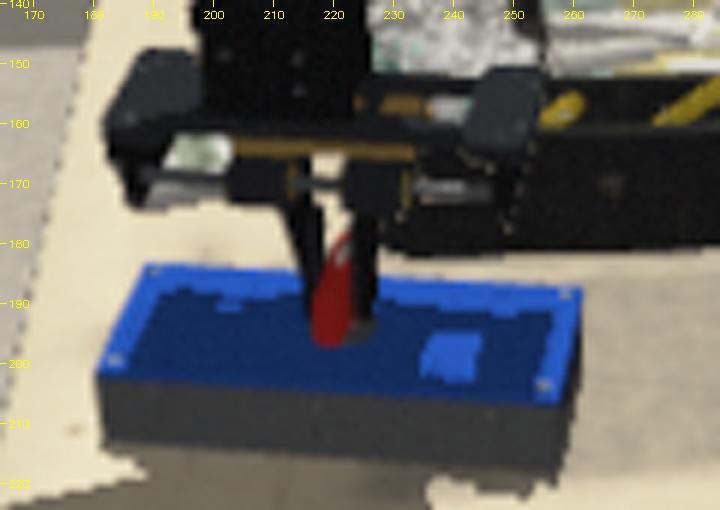

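{"api": "servo_tool", "payload": {"increments": [[[0, 0, 0, 0, 0, 2, -0.9], [0, 0, 0, 0, 0, 4, -0.9], [0, 0, 0, 0, 0, 4, -0.9]]]}}

```text
time_s: 22.6
tool_pos: [0.5135, 0.0385, 0.0545]
tool_rot: [179.8, -0.1, 76.5]
force: [-1.7, 1.4, 13.6]
grip_width: 0.0137
```

Run:
```python
from h import *
delta(.5122,.0368,.0686-.0155,86.5)
o=env.get_obs();print(o["wrist_torque"],o["effort"][-1])
```

```text
t 22.6 pos [0.5135 0.0385 0.0545] rot [ 1.7976e+02 -9.0000e-02  7.6520e+01] F [-1.7  1.4 13.6] w 0.0137
delta [-0.002  -0.0009  0.0014] rot [ 0.25 -0.07 -9.98]
[0.26750263 0.64799    0.1507813 ] -0.31705979257822037
```

{"api": "servo_tool", "payload": {"increments": [[[0, 0, 0, 0, 0, 1.5, -0.9], [0, 0, 0, 0, 0, 3, -0.9], [0, 0, 0, 0, 0, 3, -0.9]]]}}

```text
time_s: 22.9
tool_pos: [0.5132, 0.0387, 0.0545]
tool_rot: [179.8, -0.1, 73.5]
force: [-3.3, 2.1, 12.8]
grip_width: 0.0134
```

Run:
```python
from h import *
delta(.5122,.0368,.0686-.0155,86.5)
o=env.get_obs();print(o["wrist_torque"],o["effort"][-1])
```

```text
t 22.9 pos [0.5132 0.0387 0.0545] rot [ 1.7981e+02 -1.0000e-01  7.3540e+01] F [-3.3  2.1 12.8] w 0.0134
delta [-0.0021 -0.0004  0.0014] rot [  0.2   -0.08 -12.96]
[0.39368288 0.9306797  0.15271515] -0.30228428542613983
```

{"api": "servo_tool", "payload": {"increments": [[[0, 0, -0.001, 0, 0, 0, -0.9], [0, 0, -0.002, 0, 0, 0, -0.9], [0, 0, -0.003, 0, 0, 0, -0.9], [0, 0, -0.004, 0, 0, 0, -0.9], [0, 0, -0.004, 0, 0, 0, -0.9]]]}}

```text
time_s: 23.4
tool_pos: [0.513, 0.0386, 0.0573]
tool_rot: [179.8, -0.1, 73.5]
force: [-0.7, 2.6, 7.6]
grip_width: 0.0142
```

Run:
```python
from h import *
delta(.5122,.0368,.0686-.0155,86.5)
o=env.get_obs();print(o["wrist_torque"],o["effort"][-1])
```

```text
t 23.4 pos [0.513  0.0386 0.0573] rot [ 1.7983e+02 -1.1000e-01  7.3550e+01] F [-0.7  2.6  7.6] w 0.0142
delta [-0.002  -0.0002  0.0042] rot [  0.18  -0.09 -12.95]
[0.5349813  0.15770701 0.11086844] -0.11856541503220797
```

{"api": "servo_tool", "payload": {"increments": [[[0, 0, 0, 0, 0, 0, -0.3], [0, 0, 0, 0, 0, 0, -0.1], [0, 0, 0, 0, 0, 0, -0.1], [0, 0, 0, 0, 0, 0, -0.1], [0, 0, -0.015, 0, 0, 0, -0.1], [0, 0, -0.04, 0, 0, 0, -0.1], [0, 0, -0.065, 0, 0, 0, -0.1], [0, 0, -0.08, 0, 0, 0, -0.1], [0, 0, -0.08, 0, 0, 0, -0.1]]]}}

```text
time_s: 24.3
tool_pos: [0.5131, 0.0375, 0.1379]
tool_rot: [179.7, -0.1, 73.5]
force: [0.5, -1.2, 0.5]
grip_width: 0.0394
```

Run:
```python
from h import *
delta(.5122,.0368,.0686-.0155,86.5)
o=env.get_obs();print(o["wrist_torque"],o["effort"][-1])
c=env.read_camera("side"); crop(c,165,140,120,85,6,"pics/s13.png",10); crop(c,200,168,40,40,16,"pics/s13b.png",5)
```

```text
t 24.3 pos [0.5131 0.0375 0.1379] rot [ 1.7975e+02 -7.0000e-02  7.3470e+01] F [ 0.5 -1.2  0.5] w 0.0394
delta [-0.001  -0.001   0.0848] rot [  0.26  -0.05 -13.03]
[-0.0001273  -0.10597486  0.00334562] 0.031589255668222904
```

View pics/s13.png

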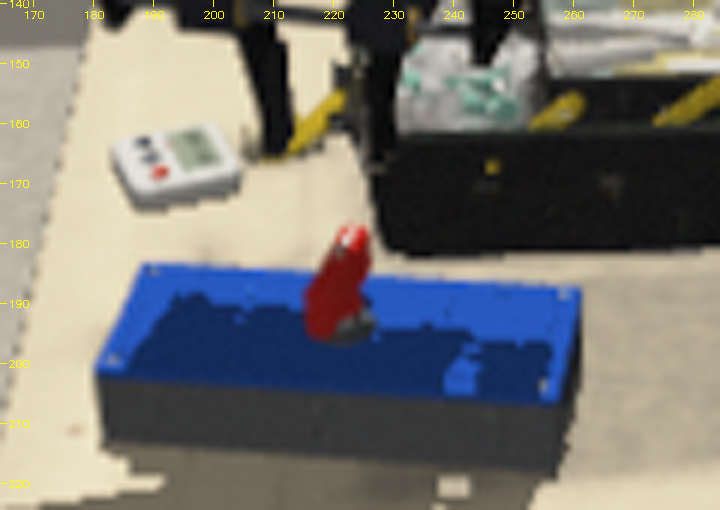

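View pics/s13b.png

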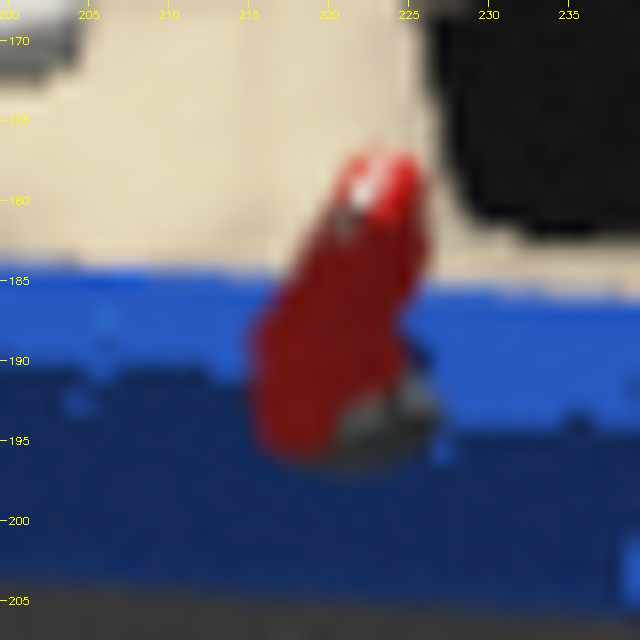

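{"api": "servo_tool", "payload": {"increments": [[[-0.01, 0, -0.01, 0, 0, 0, -0.1], [-0.03, 0, -0.02, 0, 0, 0, -0.1], [-0.055, 0, -0.03, 0, 0, 0, -0.1], [-0.085, 0, -0.04, 0, 0, 0, -0.1], [-0.115, 0, -0.05, 0, 0, 0, -0.1], [-0.145, 0, -0.05, 0, 0, 0, -0.1], [-0.175, 0, -0.05, 0, 0, 0, -0.1], [-0.205, 0, -0.05, 0, 0, 0, -0.1], [-0.225, 0, -0.05, 0, 0, 0, -0.1], [-0.23, 0, -0.05, 0, 0, 0, -0.1]]]}}

```text
time_s: 25.35
tool_pos: [0.444, -0.1861, 0.185]
tool_rot: [-179.9, 0.0, 73.2]
force: [-0.4, -0.3, 0.0]
grip_width: 0.0388
```

```bash
cat > hf.py <<'E'
from fit import *
def mask(f):
    h=cv2.cvtColor(f,cv2.COLOR_BGR2HSV); m=(((h[...,0]<12)|(h[...,0]>168))&(h[...,1]>110)&(h[...,2]>60)).astype(np.uint8)
    return m
def score(C,x0,y0,w,h,p,k=8):
    # rendered hull vs red mask on upsampled crop
    f=cv2.resize(C["frame"][y0:y0+h,x0:x0+w],None,fx=k,fy=k,interpolation=cv2.INTER_CUBIC)
    m=mask(f); 
    x,y,yaw,zt=p; c,s=np.cos(yaw),np.sin(yaw)
    P=[[x+c*a-s*b,y+s*a+c*b,z] for a in(-.032,.032) for b in(-.007,.007) for z in(zt,zt-.026)]
    q=(proj(C,P)-[x0,y0]+.5)*k-.5
    r=np.zeros_like(m); cv2.fillConvexPoly(r,cv2.convexHull(q.astype(np.float32)).astype(np.int32),1)
    return (m&r).sum()/((m|r).sum()), m, r, f
E
python3 - <<'E'
from hf import *
T=env.read_camera("top");S=env.read_camera("side")
cv2.imwrite("pics/t14.png",T["frame"])
crop(T,195,160,75,100,6,"pics/t14b.png"); crop(S,200,168,40,40,16,"pics/s14.png",5)
delta(.5122,.0368,.2,73.5)
E
```

```text
t 25.45 pos [ 0.4453 -0.1835  0.1852] rot [-1.7993e+02 -2.0000e-02  7.3380e+01] F [ 0.4  0.5 -0.4] w 0.0392
delta [ 0.2303  0.0011 -0.0147] rot [-0.07 -0.02 -0.12]
```

View pics/t14b.png

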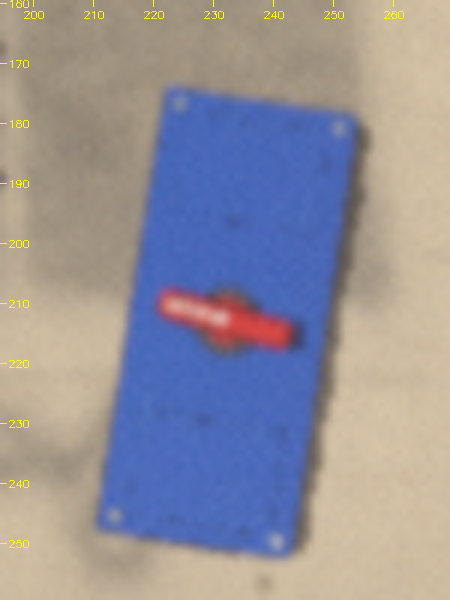

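View pics/s14.png

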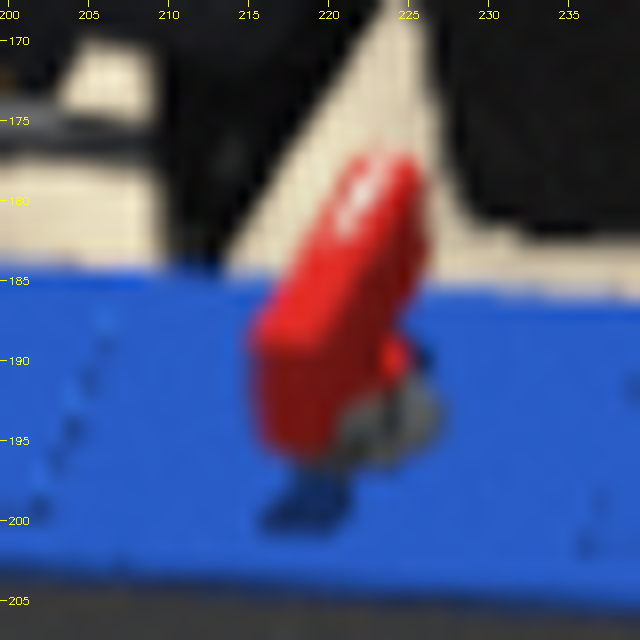

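Run:
```python
from hf import *
from itertools import product
T=env.read_camera("top");S=env.read_camera("side")
tw=(215,200,40,25); sw=(205,170,35,32)
# side alone with xy near, top alone
from scipy.optimize import minimize
for z in (.0795,.082,.085,.088,.092):
  best={}
  for n,C,w in(("T",T,tw),("S",S,sw)):
    b=(0,)
    for yaw in np.radians(np.arange(66,92,2)):
      for dx,dy in product(np.arange(-.004,.0041,.001),repeat=2):
        sc=score(C,*w,(.5137+dx,.040+dy,yaw,z),k=4)[0]
        if sc>b[0]: b=(round(float(sc),3),round(np.degrees(yaw)),(.5137+dx).round(4),(.04+dy).round(4))
    best[n]=b
  print(z,best)
# cover pose
tc=[(222.3-.0,174.2),(254.3,178.8),(243.3,252),(210.8,247.6)]
p,r=fit(rect(.216,.094,.044),[(T,[0,1,2,3],tc)],[.51,.04,-.16]); print("cover T",p,np.degrees(p[2]),r.round(1).tolist())
crop(S,170,175,100,50,8,"pics/s15.png")
a=plane(T,[(222.0,209.3),(244,216)],.082); d=a[0]-a[1]; print(a.mean(0),np.linalg.norm(d),np.degrees(np.arctan2(d[1],d[0])))
```

```text
0.0795 {'T': (0.584, 74, np.float64(0.5127), np.float64(0.039)), 'S': (0.749, 80, np.float64(0.5147), np.float64(0.044))}
0.082 {'T': (0.58, 74, np.float64(0.5127), np.float64(0.039)), 'S': (0.748, 78, np.float64(0.5157), np.float64(0.042))}
0.085 {'T': (0.579, 72, np.float64(0.5127), np.float64(0.039)), 'S': (0.746, 80, np.float64(0.5157), np.float64(0.036))}
0.088 {'T': (0.577, 72, np.float64(0.5127), np.float64(0.04)), 'S': (0.723, 80, np.float64(0.5157), np.float64(0.036))}
0.092 {'T': (0.574, 74, np.float64(0.5117), np.float64(0.038)), 'S': (0.639, 80, np.float64(0.5167), np.float64(0.036))}
cover T [ 0.5137272   0.03989736 -0.15896141] -9.107817649376933 [[-0.1, -0.6], [0.1, -0.4], [-0.0, 0.7], [-0.0, 0.2]]
[0.51318512 0.03744701 0.082     ] 0.06407572714008554 72.44318262393283
```

View pics/s15.png

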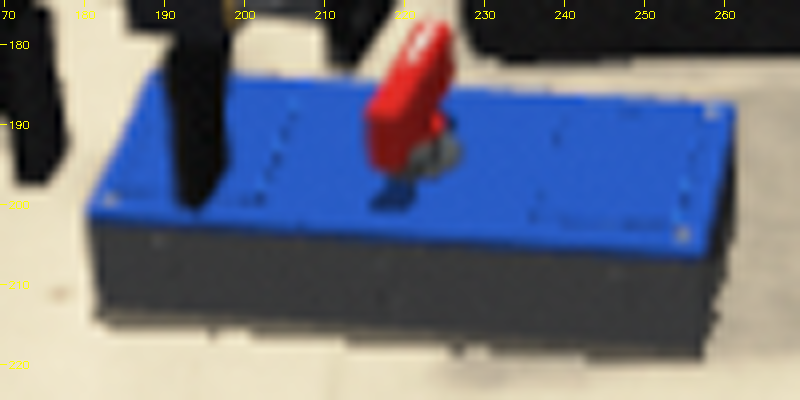

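{"api": "servo_tool", "payload": {"increments": [[[0.02, 0.0, 0, 0, 0, 0, -0.1], [0.05, 0.0, 0, 0, 0, 0, -0.1], [0.08, 0.0, 0, 0, 0, 0, -0.1], [0.11, 0.0, 0, 0, 0, 0, -0.1], [0.14, 0.0, 0, 0, 0, 0, -0.1], [0.17, 0.0, 0, 0, 0, 0, -0.1], [0.2, 0, 0.01, 0, 0, 0, -0.1], [0.22, 0, 0.025, 0, 0, 0, -0.1], [0.2302, 0.0005, 0.05, 0, 0, 0, -0.1], [0.2302, 0.0005, 0.075, 0, 0, 0, -0.1], [0.2302, 0.0005, 0.1, 0, 0, 0, -0.1], [0.2302, 0.0005, 0.115, 0, 0, 0, -0.1], [0.2302, 0.0005, 0.125, 0, 0, 0, -0.1], [0.2302, 0.0005, 0.127, 0, 0, 0, -0.1], [0.2302, 0.0005, 0.127, 0, 0, 0, -0.1], [0.2302, 0.0005, 0.127, 0, 0, 0, -0.9], [0.2302, 0.0005, 0.127, 0, 0, 0, -0.9], [0.2302, 0.0005, 0.127, 0, 0, 0, -0.9], [0.2302, 0.0005, 0.127, 0, 0, 0, -0.9], [0.2302, 0.0005, 0.127, 0, 0, 0, -0.9]]], "squeeze": 40}}

```text
time_s: 27.55
tool_pos: [0.5124, 0.0374, 0.0591]
tool_rot: [179.9, -0.0, 73.5]
force: [0.6, -0.0, 1.2]
grip_width: 0.0137
```

{"api": "servo_tool", "payload": {"increments": [[[0, 0, 0, 0, 0, 0, -0.9], [0, 0, 0, 0, 0, 0, -0.9]]]}}

```text
time_s: 27.75
tool_pos: [0.5124, 0.0374, 0.0591]
tool_rot: [179.9, -0.0, 73.5]
force: [0.4, 0.0, 1.5]
grip_width: 0.0138
```

{"api": "servo_tool", "payload": {"increments": [[[0, 0, -0.001, 0, 0, 0, -0.9], [0, 0, -0.002, 0, 0, 0, -0.9], [0, 0, -0.002, 0, 0, 0, -0.9]]]}}

```text
time_s: 28.05
tool_pos: [0.5122, 0.0374, 0.0592]
tool_rot: [180.0, -0.0, 73.5]
force: [6.5, 0.1, -11.5]
grip_width: 0.014
```

Run:
```python
from h import *
delta(.5122,.0368,.0686-.0155,73.5)
o=env.get_obs();print(o["wrist_torque"],o["effort"][-1])
```

```text
t 28.05 pos [0.5122 0.0374 0.0592] rot [ 1.7996e+02 -2.0000e-02  7.3490e+01] F [  6.5   0.1 -11.5] w 0.014
delta [-0.0005  0.0001  0.0061] rot [ 0.04 -0.02 -0.01]
[-0.01345301 -1.67278954  0.10396103] -0.062146447598934174
```

{"api": "servo_tool", "payload": {"increments": [[[0, 0, 0.002, 0, 0, 0, -0.9], [0, 0, 0.002, 0, 0, 2, -0.9], [0, 0, 0.002, 0, 0, 4, -0.9], [0, 0, 0.002, 0, 0, 5, -0.9], [0, 0, 0.002, 0, 0, 5, -0.9]]]}}

```text
time_s: 28.55
tool_pos: [0.512, 0.0376, 0.0591]
tool_rot: [180.0, 0.0, 68.5]
force: [0.3, -0.4, 2.8]
grip_width: 0.0135
```

Run:
```python
from h import *
delta(.5122,.0368,.0686-.0155,73.5)
o=env.get_obs();print(o["wrist_torque"],o["effort"][-1])
```

```text
t 28.55 pos [0.512  0.0376 0.0591] rot [1.7998e+02 1.0000e-02 6.8540e+01] F [ 0.3 -0.4  2.8] w 0.0135
delta [-0.0006  0.0004  0.006 ] rot [ 0.02  0.01 -4.96]
[-0.11240583 -0.26104897  0.40166151] -0.5335620604455471
```

{"api": "servo_tool", "payload": {"increments": [[[0, 0, 0.0015, 0, 0, 0, -0.9], [0, 0, 0.003, 0, 0, 0, -0.9], [0, 0, 0.0045, 0, 0, 0, -0.9], [0, 0, 0.0045, 0, 0, 0, -0.9]]]}}

```text
time_s: 28.95
tool_pos: [0.5123, 0.0376, 0.0571]
tool_rot: [180.0, 0.0, 68.5]
force: [-5.0, -0.5, 18.9]
grip_width: 0.0137
```

Run:
```python
from h import *
delta(.5122,.0368,.0686-.0155,73.5)
o=env.get_obs();print(o["wrist_torque"],o["effort"][-1])
```

```text
t 28.95 pos [0.5123 0.0376 0.0571] rot [1.7997e+02 3.0000e-02 6.8530e+01] F [-5.  -0.5 18.9] w 0.0137
delta [-0.0008  0.0002  0.004 ] rot [ 0.03  0.03 -4.97]
[-0.26089334  1.32280959  0.36177793] -0.3525434620678425
```

{"api": "servo_tool", "payload": {"increments": [[[0, 0, 0, 0, 0, -2.5, -0.9], [0, 0, 0, 0, 0, -5, -0.9], [0, 0, 0, 0, 0, -5, -0.9]]]}}

```text
time_s: 29.25
tool_pos: [0.5122, 0.0375, 0.0559]
tool_rot: [180.0, -0.0, 73.5]
force: [-2.0, -0.8, 10.8]
grip_width: 0.014
```

Run:
```python
from h import *
delta(.5122,.0368,.0686-.0155,73.5)
o=env.get_obs();print(o["wrist_torque"],o["effort"][-1])
```

```text
t 29.25 pos [0.5122 0.0375 0.0559] rot [179.97  -0.    73.52] F [-2.  -0.8 10.8] w 0.014
delta [-0.0007  0.0002  0.0028] rot [ 0.03 -0.    0.02]
[-0.14145755  0.54049617  0.06242999] 0.20413989666849375
```

{"api": "servo_tool", "payload": {"increments": [[[0, 0, 0.001, 0, 0, 0, -0.9], [0, 0, 0.002, 0, 0, 2, -0.9], [0, 0, 0.002, 0, 0, 4, -0.9], [0, 0, 0.002, 0, 0, 4, -0.9], [0, 0, 0.002, 0, 0, 1.5, -0.9], [0, 0, 0.0, 0, 0, 1, -0.9], [0, 0, -0.002, 0, 0, 1, -0.9], [0, 0, -0.0035, 0, 0, 1, -0.9], [0, 0, -0.0045, 0, 0, 1, -0.9], [0, 0, -0.0045, 0, 0, 1, -0.9]]]}}

```text
time_s: 30.25
tool_pos: [0.5121, 0.0375, 0.0591]
tool_rot: [180.0, -0.0, 72.5]
force: [-0.2, -0.9, 5.5]
grip_width: 0.0137
```

{"api": "servo_tool", "payload": {"increments": [[[0, 0, -0.0015, 0, 0, 0, -0.9], [0, 0, -0.0015, 0, 0, 0, -0.9]]]}}

```text
time_s: 30.45
tool_pos: [0.5119, 0.0375, 0.0592]
tool_rot: [180.0, -0.0, 72.5]
force: [4.5, 0.5, -6.5]
grip_width: 0.0137
```

{"api": "servo_tool", "payload": {"increments": [[[0, 0, 0.0012, 0, 0, 0, -0.9], [0, 0, 0.0012, 0, 0, 0, -0.3], [0, 0, 0.0012, 0, 0, 0, -0.1], [0, 0, 0.0012, 0, 0, 0, -0.1], [0, 0, 0.0012, 0, 0, 0, -0.1], [0, 0, -0.015, 0, 0, 0, -0.1], [0, 0, -0.04, 0, 0, 0, -0.1], [0, 0, -0.07, 0, 0, 0, -0.1], [-0.01, 0, -0.1, 0, 0, 0, -0.1], [-0.03, 0, -0.12, 0, 0, 0, -0.1], [-0.06, 0, -0.13, 0, 0, 0, -0.1], [-0.09, 0, -0.13, 0, 0, 0, -0.1], [-0.12, 0, -0.13, 0, 0, 0, -0.1], [-0.15, 0, -0.13, 0, 0, 0, -0.1], [-0.18, 0, -0.13, 0, 0, 0, -0.1], [-0.21, 0, -0.13, 0, 0, 0, -0.1], [-0.235, 0, -0.13, 0, 0, 0, -0.1], [-0.25, 0, -0.13, 0, 0, 0, -0.1], [-0.25, 0, -0.13, 0, 0, 0, -0.1]]]}}

```text
time_s: 32.35
tool_pos: [0.4355, -0.2031, 0.1902]
tool_rot: [-180.0, 0.0, 72.2]
force: [0.6, 0.6, 0.4]
grip_width: 0.039
```

Run:
```python
from h import *
delta(.5122,.0368,.2,73.5)
S=env.read_camera("side");T=env.read_camera("top")
cv2.imwrite("pics/s16.png",S["frame"]);cv2.imwrite("pics/t16.png",T["frame"]);crop(S,170,165,100,60,7,"pics/s16b.png")
```

```text
t 32.35 pos [ 0.4355 -0.2031  0.1902] rot [-1.7998e+02  4.0000e-02  7.2240e+01] F [0.6 0.6 0.4] w 0.039
delta [ 2.519e-01 -2.000e-04 -1.000e-02] rot [-0.03  0.04 -1.26]
```

View pics/s16.png

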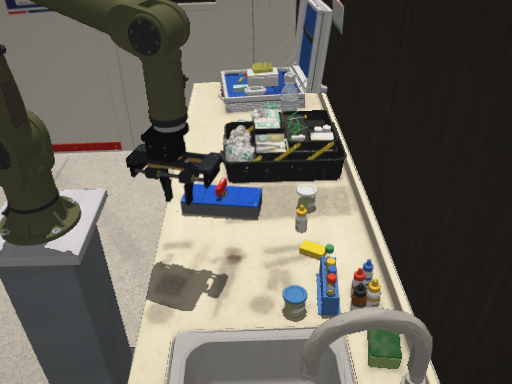

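View pics/t16.png

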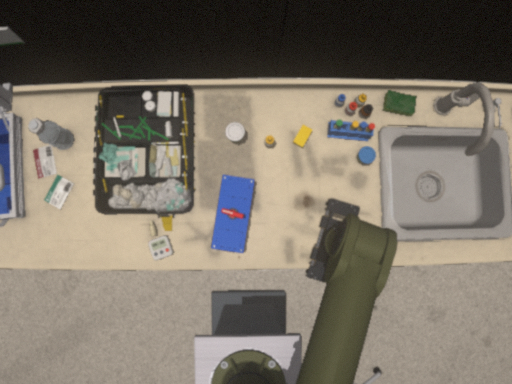

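View pics/s16b.png

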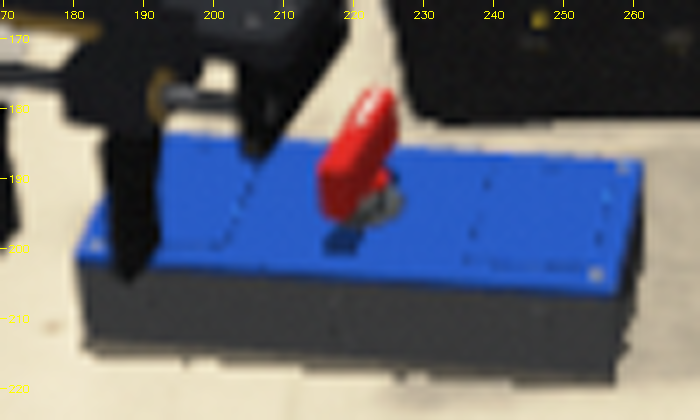

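The cover sits flush on the box (top view, centre about 233,213). The red handle stands across it at about (232,213). The bottle, cup and timer are where they started, and the arm touches nothing.

Run:
```python
from cell import env
print(env.sign_off())
```

```text
the job is handed in; nothing more can be done
None
```

The carton lies flat in the empty well, the blue cover is fully home on the box, and the stud is locked in its catch. I handed the job in at about 32 s.

**Last checks on the lock:**
- The handle went in smoothly on spring force alone: about 8 N at 7 mm and 15 N at about 14 mm.
- Turning clockwise ended at a solid stop, with about 0.4 N m against the turn.
- After I let go and gripped again, an 11.5 N pull did not move the cover. It weighs about 3 N.
- To check the depth, I pressed the stud in again from rest. It went 3.2 mm further at 10.8 N, which puts it at about 0.010 at rest, the locked depth. I then turned it to the stop again and let it up. It came back to the same height and held against a 6.5 N pull before I released it for good.
- The final pictures show the cover flush, the bottle, cup and timer unmoved, and the arm clear.

**What disagreed:** I read the slot at about -3.5° from the pictures, so I expected the handle to end near 86°. The gripper was at 72.5° when it let go. After the first release the top camera put the handle at about 73° and the side camera at about 79°. My slot reading was probably several degrees off, but the stop, depth and pull checks all agree that it is locked.

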